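# Isolate, fuse and re-energise the instruments' supply unit with a T-key

### The job

Fit the fuses in the instruments' supply unit and put it back in service. First isolate it: lower the orange T-key down the deep shaft onto the square stem and turn it anticlockwise to its off stop; with the unit off, clip every fuse from the blue mat into a fuse bay (any free bay, one to a bay), one end back against the spring contact and the other pressed down until it is held under the brass nose. Only when all are in, switch on again with the key, clockwise to the on stop, hang the key back in its stand, and leave everything else on the bench where it is.

Things in the scene. Friction and masses are not known exactly. Their poses are not given: they have to be found in the camera images.
- fuse1: square-body fuse cartridge, loose: white ceramic body 40 x 26 x 26 mm with a red band, and at each end a brass cap, a cylinder 18 mm across, 11 mm long: 62 mm over all, 90 g. Origin at its centre, x along its length. Ends alike, no polarity. It starts lying flat on the blue mat (1 mm thick, look only: nothing is felt of it), centre 13 mm above the bench. Some of the four may be absent (None)
- fuse2: fuse cartridge exactly like fuse1, or absent (None)
- fuse3: fuse cartridge exactly like fuse1, or absent (None)
- fuse4: fuse cartridge exactly like fuse1, or absent (None)
- bay1 (a point): fuse bay 1 (all four are alike; see also bays 2 to 4): the point where a held fuse's centre lies, 13 mm above the deck, axes as the unit's: +x runs from the spring contact to the fixed contact. Bays are 58 mm apart along y. Held: the fuse lies flat on the deck, its length along x, centre at this point, the cap at +x under the nose. A level fuse cannot go straight down into a bay
- bay2 (a point): fuse bay 2, as bay 1. Spring end, in mm from the bay point: brass plate 20 wide, 2 to 24 above the deck, front face at x = -27 when free; it can be pushed back to x = -40 (1.5 N when free, 4 N with a fuse held, 9 N fully back). Behind it a black housing 26 high, x -46 to -58, 40 wide; low cheeks beside it, 12 high, inner faces y = +-15.5, x -31 to -47
- bay3 (a point): fuse bay 3, as bay 1. Fixed end, in mm from the bay point: brass contact 20 wide, upright face at x = +31; a nose on it overhangs the cap by 3 (tip at x = +28, underside 23.5 above the deck; its top slopes up from the tip at about 57 degrees to 32 above the deck at x = +34). Beside the cap two low guides 10 high, inner faces y = +-11.5, x 25 to 31
- bay4 (a point): fuse bay 4, as bay 1. How a fuse goes in: tilted some 30 degrees with its -x end low, that end pushed back against the spring plate (12 mm of its 13), then the +x end brought down past the nose's tip (or pressed down over its slope) till the fuse lies level; let go, the spring drives it forward under the nose. To take a fuse out, push it back and lift the +x end
- unit: fused supply unit, grey steel enclosure fixed to the bench, 210 (x) x 262 (y) mm; its place and yaw vary. Origin under the centre of its footprint, z up, +x roughly towards the robot (so the spring contacts are on the side away from it). Deck 50 mm high, the bays in a row along y at x = -45 mm; at one corner (x 15 to 105, y 35 to 131 mm) a tower 135 mm high, nearer the robot, holds the isolator's shaft
- shaft_mouth (a point): centre of the mouth of the isolator's shaft on the tower's top, 135 mm above the bench, yellow rim: a square shaft 44 x 44 mm, sides along the unit's x and y, going down 125 mm
- stem_top (a point): top of the isolator's stem on the shaft's axis, 41 mm above the bench, 94 mm down the shaft. Brass, 14 x 14 mm square from 10 to 36 mm above the bench, then a 5 mm high cone. At isolator = 0 its sides are along the unit's x and y
- isolator (a joint): angle of the isolator's stem (rad): 0 = off stop; grows clockwise seen from above; 1.571 (a quarter turn) = on stop. Found on, between 1.2 and 1.571. A red pointer on the white disc at the stem's foot points to the unit's -x at 0 and to its +y at 1.571; on the tower's top a red dot marks off, a green dot on. Friction about 0.12 N m; it stays where it is left
- key: T-key, loose, 280 g: orange cross-bar 116 mm long (along y), 16 x 16 mm in section; steel shank 12 mm across; at its foot a box socket 25.6 mm square outside, opening 16.6 mm square, sides along the key's x and y, 25 mm deep, with 0.2 rad of play each way on the stem. Origin at the bar's centre, z up along the shank. Pinched by the middle of the bar it hangs plumb
- key_mouth (a point): centre of the key's socket mouth, 160 mm below the cross-bar's centre
- rest (a point): place of the bar's centre when the key hangs in its fixed stand, 185 mm above the bench; axes as the stand's. Base 110 x 110 x 8 mm; two upright plates (x -25 to 25, inner faces y = +-25 mm), tops 177 mm high, the bar lies across them along y (either way round), between lips 10 mm high at x = +-15. Open to -x and +x: lift the key 15 mm, draw it out along -x; hang it back the same way
- tester: yellow handheld meter 145 x 75 x 32 mm, loose bystander; origin under its centre
- screwdriver: screwdriver with a red handle lying on the bench, about 190 mm long, loose bystander
- amber_bottle: small amber bottle, 54 mm across, 85 mm high, loose bystander; origin under its centre
- white_jar: white jar with blue cap, 60 mm across, 60 mm high, loose bystander; origin under its centre
- vial_rack: blue vial rack with amber vials 50 x 100 x 44 mm, loose bystander; origin under its centre
- mug: white mug 80 mm across, 90 mm high, loose bystander; origin under its centre
- mouse: black computer mouse 110 x 62 x 26 mm, loose bystander; origin under its centre
Not all that is in view belongs to the job. What is shaped like the key but purple or turquoise is not meant.

How it is judged:
On the way, in this order (a step that is already met when the one before it is completed fails the run):
1. the isolator is turned off (value of joint isolator below 0.2 rad), for 0.2 s.
2. every fuse present is held in a bay, the isolator still off (((distance between fuse1 and bay1 below 0.005 m and x of fuse1 in the frame of bay1 above -0.002 m and z of fuse1 in the frame of bay1 below 0.0015 m) or (distance between fuse1 and bay2 below 0.005 m and x of fuse1 in the frame of bay2 above -0.002 m and z of fuse1 in the frame of bay2 below 0.0015 m) or (distance between fuse1 and bay3 below 0.005 m and x of fuse1 in the frame of bay3 above -0.002 m and z of fuse1 in the frame of bay3 below 0.0015 m) or (distance between fuse1 and bay4 below 0.005 m and x of fuse1 in the frame of bay4 above -0.002 m and z of fuse1 in the frame of bay4 below 0.0015 m)) and angle between the x axis of each of fuse1, fuse2, fuse3, fuse4 and the x axis of unit, either way round below 0.06 rad and ((distance between fuse2 and bay1 below 0.005 m and x of fuse2 in the frame of bay1 above -0.002 m and z of fuse2 in the frame of bay1 below 0.0015 m) or (distance between fuse2 and bay2 below 0.005 m and x of fuse2 in the frame of bay2 above -0.002 m and z of fuse2 in the frame of bay2 below 0.0015 m) or (distance between fuse2 and bay3 below 0.005 m and x of fuse2 in the frame of bay3 above -0.002 m and z of fuse2 in the frame of bay3 below 0.0015 m) or (distance between fuse2 and bay4 below 0.005 m and x of fuse2 in the frame of bay4 above -0.002 m and z of fuse2 in the frame of bay4 below 0.0015 m)) and ((distance between fuse3 and bay1 below 0.005 m and x of fuse3 in the frame of bay1 above -0.002 m and z of fuse3 in the frame of bay1 below 0.0015 m) or (distance between fuse3 and bay2 below 0.005 m and x of fuse3 in the frame of bay2 above -0.002 m and z of fuse3 in the frame of bay2 below 0.0015 m) or (distance between fuse3 and bay3 below 0.005 m and x of fuse3 in the frame of bay3 above -0.002 m and z of fuse3 in the frame of bay3 below 0.0015 m) or (distance between fuse3 and bay4 below 0.005 m and x of fuse3 in the frame of bay4 above -0.002 m and z of fuse3 in the frame of bay4 below 0.0015 m)) and ((distance between fuse4 and bay1 below 0.005 m and x of fuse4 in the frame of bay1 above -0.002 m and z of fuse4 in the frame of bay1 below 0.0015 m) or (distance between fuse4 and bay2 below 0.005 m and x of fuse4 in the frame of bay2 above -0.002 m and z of fuse4 in the frame of bay2 below 0.0015 m) or (distance between fuse4 and bay3 below 0.005 m and x of fuse4 in the frame of bay3 above -0.002 m and z of fuse4 in the frame of bay3 below 0.0015 m) or (distance between fuse4 and bay4 below 0.005 m and x of fuse4 in the frame of bay4 above -0.002 m and z of fuse4 in the frame of bay4 below 0.0015 m)) and value of joint isolator below 0.3 rad), for 0.2 s.
3. the isolator is turned to on with the fuses in (((distance between fuse1 and bay1 below 0.005 m and x of fuse1 in the frame of bay1 above -0.002 m and z of fuse1 in the frame of bay1 below 0.0015 m) or (distance between fuse1 and bay2 below 0.005 m and x of fuse1 in the frame of bay2 above -0.002 m and z of fuse1 in the frame of bay2 below 0.0015 m) or (distance between fuse1 and bay3 below 0.005 m and x of fuse1 in the frame of bay3 above -0.002 m and z of fuse1 in the frame of bay3 below 0.0015 m) or (distance between fuse1 and bay4 below 0.005 m and x of fuse1 in the frame of bay4 above -0.002 m and z of fuse1 in the frame of bay4 below 0.0015 m)) and angle between the x axis of each of fuse1, fuse2, fuse3, fuse4 and the x axis of unit, either way round below 0.06 rad and ((distance between fuse2 and bay1 below 0.005 m and x of fuse2 in the frame of bay1 above -0.002 m and z of fuse2 in the frame of bay1 below 0.0015 m) or (distance between fuse2 and bay2 below 0.005 m and x of fuse2 in the frame of bay2 above -0.002 m and z of fuse2 in the frame of bay2 below 0.0015 m) or (distance between fuse2 and bay3 below 0.005 m and x of fuse2 in the frame of bay3 above -0.002 m and z of fuse2 in the frame of bay3 below 0.0015 m) or (distance between fuse2 and bay4 below 0.005 m and x of fuse2 in the frame of bay4 above -0.002 m and z of fuse2 in the frame of bay4 below 0.0015 m)) and ((distance between fuse3 and bay1 below 0.005 m and x of fuse3 in the frame of bay1 above -0.002 m and z of fuse3 in the frame of bay1 below 0.0015 m) or (distance between fuse3 and bay2 below 0.005 m and x of fuse3 in the frame of bay2 above -0.002 m and z of fuse3 in the frame of bay2 below 0.0015 m) or (distance between fuse3 and bay3 below 0.005 m and x of fuse3 in the frame of bay3 above -0.002 m and z of fuse3 in the frame of bay3 below 0.0015 m) or (distance between fuse3 and bay4 below 0.005 m and x of fuse3 in the frame of bay4 above -0.002 m and z of fuse3 in the frame of bay4 below 0.0015 m)) and ((distance between fuse4 and bay1 below 0.005 m and x of fuse4 in the frame of bay1 above -0.002 m and z of fuse4 in the frame of bay1 below 0.0015 m) or (distance between fuse4 and bay2 below 0.005 m and x of fuse4 in the frame of bay2 above -0.002 m and z of fuse4 in the frame of bay2 below 0.0015 m) or (distance between fuse4 and bay3 below 0.005 m and x of fuse4 in the frame of bay3 above -0.002 m and z of fuse4 in the frame of bay3 below 0.0015 m) or (distance between fuse4 and bay4 below 0.005 m and x of fuse4 in the frame of bay4 above -0.002 m and z of fuse4 in the frame of bay4 below 0.0015 m)) and value of joint isolator above 1.4 rad), for 0.2 s.
4. the key hangs in its stand again (horizontal distance between key and rest below 0.02 m and z of key in the frame of rest between -0.004 and 0.005 m and angle between key's own z axis and vertical below 0.12 rad), for 0.2 s.
At the end, for the whole second after the job is handed in: Each fuse present is in a bay: centre within 5 mm of the bay point (at most 2 towards the spring, 1.5 up), in line within 0.06 rad; isolator above 1.4 rad; key in its stand: bar centre within 20 mm of the rest point in plan, -4 to +5 in height, upright within 0.12; all released, at rest (all of step 3 and all of step 4 and linear speed of each of key, fuse1, fuse2, fuse3, fuse4 below 0.02 m/s); the robot touches nothing.
It fails at once if a bystander (meter, screwdriver, bottle, jar, vial rack, mug or mouse) is pushed more than 3 cm from its place (distance of any of tester, screwdriver, amber_bottle, white_jar, vial_rack, mug, mouse from where it was at the start of the episode above 0.03 m).
Of fuse1, fuse2, fuse3, fuse4 only 2 to 4 are there at a start; the rules pass over those that are not, and their reading is None.
At some moment in a run one of fuse1, fuse2, fuse3, fuse4 may be knocked a few centimetres aside while the robot is not near it.
It also fails if it takes over 210 s, if anything falls off the work surface, if the arm or the gripper's body presses on something with over 40 N, if the wrist force passes 120 N, or if a joint passes its speed limit or range.

### The arm

A 6-joint arm with a two-finger parallel gripper is mounted at the origin on the work surface. World frame = base frame: x ahead of the robot, y to its left, z up, the work surface at z = 0. Lengths are in m, angles in rad, forces in N, time in s.
With the tool pointing down it reaches from about 0.3 to 0.775 m from the base axis. Payload 14.6 kg.
Tool frame: the origin (TCP) lies between the finger pads; the fingertips stand 11 mm ahead of it and the grasp point (between the pads) lies 8 mm behind it; y points along the fingers, z is the direction in which the jaws open and shut, and the axes are right-handed (so a half turn about y gives the same grasp; the last joint's range is limited). The gripper opens to 85 mm and grips with 20 to 120 N. Pads are 22 mm wide; open, the fingers measure 114 mm over their backs; the gripper's body (76 mm by 85 mm) begins 54 mm behind the grasp point. The pads swing forward as they close: fully open they stand 13 mm farther back than shut.
Start: joints at [1.101, 0.3, 1.521, -0, 1.321, -0.067], TCP at [0.216, 0.506, 0.242] pointing down, gripper open.
Joint ranges: [-3.03, 3.03], [-0.79, 2.21], [0.23, 2.52], [-1.04, 4.18], [0, 3.07], [-2.55, 2.55]. Speed limits (rad/s): [2.22, 2.22, 2.57, 3.14, 3.14, 3.14].

### API

Orientations are given as a unit quaternion [w, x, y, z].
In Python, from plant import sensors, grab_frame, camera_params, order, masks_of, landmark_of gives the robot as it stands. The module is installed in compiled form; this text tells all that it offers.
- The arm moves only by the tool servo_tool, never from a script. Its argument "targets" is a list of rows, each an object of numbers: "rx", "ry", "rz": the turn, a rotation vector about the tool's x, y, z in degrees; "x", "y", "z": the shift along the tool's x, y, z in cm; "fingers": the finger opening in cm, from 0 to 8.54. A call has exactly 5 rows; each row is the pose to reach, as a shift and turn from the pose commanded when the call began, along the tool's axes at that moment; what a row does not reach only later rows make up. A row lasts 1/10 s, in which the tool goes at most 50 mm and 8.59 degrees, less where a joint would pass 70% of its speed; a pose out of reach is approached as far as the arm can. A call with a gripper value outside its range is refused whole. The fingers move at their own pace and stop on an object; "force" is the grip in N (left out, the last holds). Time passes only in rows, so rows that repeat a pose let the fingers close, or fill a call up. It gives the time, the measured TCP pose, the force and the opening at its end, in the units of the state.
- sensors.observe(): the state, without advancing time (a new reading comes with each control period).
- grab_frame(name): name is "side" or "top"; returns the picture (420x560x3 uint8, red, green, blue); there is no depth.
- camera_params(name): a dict with "fx", "fy", "cx", "cy" (pixels), "rvec" (rotation vector, rad) and "tvec" (3), from world to camera coordinates, as OpenCV has them. Camera axes: x right, y down, z forward; pixel columns grow to the right and rows downward; lengths in m; the calibration is good to about 2 mm. A picture is of the moment at which its call begins. camera_params takes no time and is no camera call.
- order.hand_in(): hands the job in, once; it reports no verdict.
Trained networks look in the newest picture that a camera, given by its name, has taken for a name from the list of things; names that differ only in an ending like _2 or _b are one class to them, and where a whole thing is asked for, a point or a joint stands for the part that bears it (a point fixed in the world has none). Each returns a list of dicts, best first, with "confidence" (0 to 1); they miss things now and then, are a little off and sometimes report something else, mostly with a low value. They report only what shows in the picture. A call takes as long as a camera call. They do not tell look-alikes from the thing itself.
- masks_of(camera, target): "region" (420x560 bool, what is visible of it).
- landmark_of(camera, target): "point" ([x, y, z] in m, in the coordinates of the camera as it stood for that picture, good to about 4 mm: a listed point, or the origin of a listed thing).
The state is a dict: "clock": time; "joints": joint angles; "joint_velocities": joint speeds; "joint_efforts": joint torques, N m; "eef_pos": TCP position; "orientation": TCP orientation; "wrist_force": force on the tool from outside, world axes, zero at the start; "ft_torque": the same for the moment, N m; "grip_width": opening from 0.0 (shut) to 1.0 (fully open).
Only numpy, scipy, OpenCV 4.12 (cv2) and the standard library are available. Lean on these libraries where they do the work, as an engineer would, in place of code of your own. Each camera call takes 0.05 s, during which the arm holds its last target. There are 200 camera calls.

## Working session

There is one attempt and no reset: what is moved stays moved. The work goes in short steps, Python scripts to look and compute and a tool call to move; the robot and the scene stay as the last step left them, time stands still between calls to the robot, and variables do not carry over. Pictures are saved under pics/ and viewed, about 12 in all and at most 16, crops included, and the job is handed in when it is done.

Besides the shell and the picture viewer there is one more tool, called after "Emit:" in YAML: its name, and indented under it one key for each argument. servo_tool: Moves the arm, as the interface text tells. Its arguments: {"type":"object","properties":{"targets":{"type":"array"},"force":{"type":"number"}},"required":["targets"]}

```bash
mkdir -p pics; cat > h.py <<'E'
import numpy as np, cv2
from scipy.spatial.transform import Rotation as R
from plant import sensors, grab_frame, camera_params, order, masks_of, landmark_of
def cam(n):
    p=camera_params(n); Rm=cv2.Rodrigues(np.array(p['rvec'],float))[0]; t=np.array(p['tvec'],float).ravel()
    return p,Rm,t
def lm(n,tgt,k=6):
    p,Rm,t=cam(n); out=[]
    for d in landmark_of(n,tgt)[:k]:
        out.append((round(d['confidence'],2),(Rm.T@(np.array(d['point'])-t)).round(4)))
    return out
def proj(n,P):
    p,Rm,t=cam(n); c=np.atleast_2d(P)@Rm.T+t
    return np.c_[p['fx']*c[:,0]/c[:,2]+p['cx'],p['fy']*c[:,1]/c[:,2]+p['cy']]
def onz(n,uv,z):
    p,Rm,t=cam(n); uv=np.atleast_2d(uv); d=np.c_[(uv[:,0]-p['cx'])/p['fx'],(uv[:,1]-p['cy'])/p['fy'],np.ones(len(uv))]@Rm
    o=-Rm.T@t; return o+d*((z-o[2])/d[:,2])[:,None]
def snap(n,f,crop=None,s=1):
    im=grab_frame(n); o=im
    if crop: x0,y0,x1,y1=crop; o=im[y0:y1,x0:x1]
    if s!=1:o=cv2.resize(o,None,fx=s,fy=s,interpolation=cv2.INTER_CUBIC)
    cv2.imwrite('pics/'+f,o[:,:,::-1]); return im
def st():
    s=sensors.observe(); Rt=R.from_quat(np.r_[s['orientation'][1:],s['orientation'][0]])
    return s,np.array(s['eef_pos']),Rt
E
python3 - <<'E'
from h import *
a=snap('side','a.png'); b=snap('top','b.png')
for n in('side','top'):
    p,Rm,t=cam(n); print(n,(-Rm.T@t).round(3),p['fx'],Rm.round(2).tolist())
    for k in['fuse1','bay1','unit','shaft_mouth','stem_top','key','rest','key_mouth']: print(k,[(c,x.tolist()) for c,x in lm(n,k)])
s,p,Rt=st(); print(s,Rt.as_matrix().round(2))
E
```

```text
side [ 0.035 -1.086  0.924] 487.1798807636449 [[0.92, -0.4, -0.0], [-0.22, -0.5, -0.84], [0.33, 0.77, -0.54]]
fuse1 [(0.78, [0.5379, -0.3763, 0.0145]), (0.66, [0.4246, -0.3772, 0.0104])]
bay1 [(0.91, [0.6293, -0.0103, 0.0656]), (0.81, [0.6221, -0.0731, 0.0642]), (0.76, [0.6319, 0.1059, 0.0623]), (0.76, [0.6327, 0.0443, 0.0637])]
unit [(0.92, [0.5803, 0.0143, -0.0025]), (0.68, [0.7774, -0.003, -0.003]), (0.52, [0.5632, -0.525, -0.0006])]
shaft_mouth [(0.75, [0.5164, -0.0602, 0.1345]), (0.73, [0.7748, -0.002, 0.0001]), (0.19, [0.6303, 0.0438, 0.0634])]
stem_top [(0.54, [0.5819, 0.0144, -0.0026])]
key [(0.77, [0.262, 0.2647, 0.1551]), (0.74, [0.579, 0.5066, -0.0037]), (0.72, [0.5355, -0.3781, 0.0147]), (0.6, [0.4772, 0.3576, 0.1846]), (0.56, [0.3364, 0.5181, 0.1601])]
rest [(0.55, [0.4738, 0.3626, 0.1821])]
key_mouth [(0.81, [0.2625, 0.2629, -0.0014]), (0.72, [0.3335, 0.5187, 0.0012]), (0.56, [0.4768, 0.3577, 0.0262])]
top [ 0.224 -0.009  1.892] 479.9495429427003 [[-0.0, -1.0, 0.0], [-0.98, 0.0, -0.18], [0.18, -0.0, -0.98]]
fuse1 [(0.55, [0.5351, -0.3746, 0.0094]), (0.54, [0.424, -0.383
[... 682 characters left out ...]
 1.52098399e+00, -1.29537720e-05,
        1.32071633e+00, -6.65844317e-02]), 'joint_velocities': array([ 5.99305001e-04,  4.23947052e-04,  1.59315561e-03,  9.73862613e-04,
        3.46428507e-05, -1.01967935e-03]), 'joint_efforts': array([ 7.58349825e-05, -5.43361259e+01, -3.61958134e+01, -9.18402156e-05,
        9.38224402e-04, -1.29791985e-05]), 'eef_pos': array([0.21560635, 0.50596947, 0.24230333]), 'orientation': array([ 0.69281867, -0.6928064 ,  0.14145322, -0.1414658 ]), 'wrist_force': array([ 0.51616393, -0.26039504, -0.51518644]), 'ft_torque': array([0.00165693, 0.01684787, 0.01228337]), 'grip_width': 0.9976028433518505} [[ 0.92  0.    0.39]
 [-0.39  0.    0.92]
 [ 0.   -1.    0.  ]]
```

View pics/a.png

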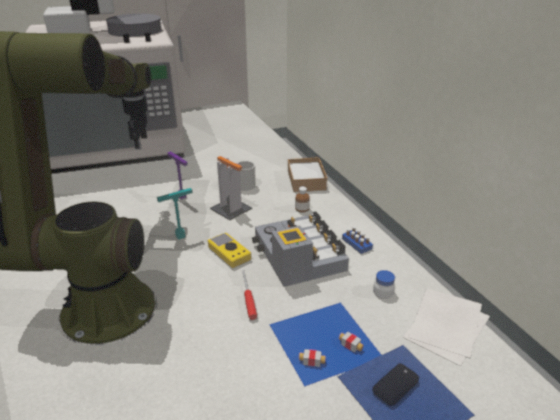

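View pics/b.png

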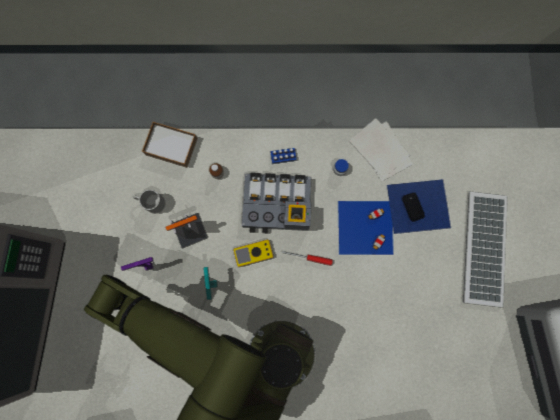

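Top view: orange key in its grey stand near (190,227); unit at (277,200) with the tower at (297,213); two fuses on the mat, at (377,214) and (379,241). The purple and turquoise look-alikes stand at (137,264) and (208,283). Next I fit the yaws.

```bash
cat >> h.py <<'E'
def Rd(yaw,tilt=0):
    "tool: jaw z at angle yaw (deg) horizontal, y down; tilt (deg) about jaw axis"
    a=np.radians(yaw); z=np.array([np.cos(a),np.sin(a),0]); y=np.array([0,0,-1.]); x=np.cross(y,z)
    return R.from_rotvec(z*np.radians(tilt))*R.from_matrix(np.c_[x,y,z])
def go(p,Rg):
    s,q,Rt=st(); d=Rt.inv().apply(np.array(p)-q)*100; r=(Rt.inv()*Rg).as_rotvec(degrees=True)
    print('shift cm',d.round(2),'rot deg',r.round(1))
def mang(n,tgt,z,near,rad=.08,orange=False):
    im=grab_frame(n).astype(int); out=[]
    for m in masks_of(n,tgt)[:6]:
        reg=m['region'].astype(bool)
        if orange: reg&=(im[:,:,0]>150)&(im[:,:,2]<90)
        v,u=np.nonzero(reg)
        if len(u)<8: continue
        P=onz(n,np.c_[u,v],z)[:,:2]
        if np.linalg.norm(P.mean(0)-near)>rad: continue
        w,V=np.linalg.eigh(np.cov(P.T)); d=V[:,1]
        out.append((round(m['confidence'],2),len(u),P.mean(0).round(4),round(np.degrees(np.arctan2(d[1],d[0]))%180,1),(np.sqrt(w)*1e3).round(1)))
    return out
E
python3 - <<'E'
from h import *
from scipy.optimize import least_squares
for n in('top','side'):
    for k,z,c,o in(('key',.19,(.474,.359),True),('fuse1',.015,(.536,-.375),False),('fuse1',.015,(.424,-.380),False)):
        print(n,k,mang(n,k,z,np.array(c),.05,o))
# unit fit
M=[];W=[]
loc={'b':[(-45,y) for y in(-87,-29,29,87)],'unit':[(0,0)],'shaft_mouth':[(60,83)]}
for n in('top','side'):
    for k in('bay1','unit','shaft_mouth'):
        for c,x in lm(n,k):
            if c<.5: continue
            L=np.array(loc['b' if k=='bay1' else k])/1e3
            G=np.c_[.581-L[:,0],.0155-L[:,1]]; dd=np.linalg.norm(G-x[:2],axis=1); i=dd.argmin()
            if dd[i]<.025: M.append(L[i]);W.append(x[:2])
M=np.array(M);W=np.array(W)
# exclude mouth (local unknown) for fit; report it after
f=lambda q:(np.c_[q[0]+np.cos(q[2])*M[:,0]-np.sin(q[2])*M[:,1],q[1]+np.sin(q[2])*M[:,0]+np.cos(q[2])*M[:,1]]-W)
s=least_squares(lambda q:f(q).ravel(),[.58,.015,np.pi],loss='soft_l1',f_scale=.004)
print(s.x,np.degrees(s.x[2])); print(np.c_[M,f(s.x)*1e3].round(3))
E
```

```text
top key [(0.63, 91, array([0.4759, 0.3564]), np.float64(111.6), array([ 3.2, 31.5]))]
top fuse1 [(0.64, 68, array([ 0.5355, -0.3812]), np.float64(115.5), array([ 6.4, 13.6]))]
top fuse1 [(0.45, 80, array([ 0.4234, -0.3857]), np.float64(143.6), array([ 6.6, 15. ]))]
side key [(0.73, 58, array([0.4763, 0.3516]), np.float64(112.3), array([ 4. , 33.9]))]
side fuse1 [(0.58, 313, array([ 0.5347, -0.3787]), np.float64(100.3), array([12., 17.]))]
side fuse1 [(0.82, 318, array([ 0.424 , -0.3851]), np.float64(148.2), array([12. , 15.6]))]
[0.58315997 0.01736392 3.0835389 ] 176.6737650409688
[[-0.045  0.087  0.636  0.6  ]
 [-0.045  0.029  4.002  2.602]
 [-0.045 -0.029 -3.033  1.604]
 [-0.045 -0.087  0.232 -1.294]
 [ 0.     0.    -0.64  -0.336]
 [ 0.06   0.083 -0.055 -0.315]
 [-0.045 -0.029 -0.233 -3.096]
 [-0.045  0.029 -3.498 -2.798]
 [-0.045  0.087  0.136  2.8  ]
 [-0.045 -0.087  0.232 -2.394]
 [ 0.     0.     2.26   2.064]
 [ 0.06   0.083 -0.055  0.285]]
```

```bash
python3 - <<'E'
from h import *
go((.475,.3575,.245),Rd(22)); go((.475,.3575,.178),Rd(22))
E
```

```text
shift cm [29.68 -0.27 -3.49] rot deg [-0.  44.9  0. ]
shift cm [29.68  6.43 -3.49] rot deg [-0.  44.9  0. ]
```

Emit:
servo_tool:
  targets:
    - {"x": 5, "z": -0.6, "ry": 8}
    - {"x": 10, "z": -1.2, "ry": 16}
    - {"x": 15, "z": -1.8, "ry": 24}
    - {"x": 20, "z": -2.4, "ry": 32}
    - {"x": 25, "z": -3, "ry": 40}
  force: 40

```text
invalid input at $.targets[0]: expected keys rx, ry, rz, x, y, z, fingers
```

```bash
python3 - <<'E'
from h import *
go((.475,.3575,.245),Rd(22)); go((.475,.3575,.178),Rd(22))
E
```

```text
shift cm [29.68 -0.27 -3.49] rot deg [-0.  44.9  0. ]
shift cm [29.68  6.43 -3.49] rot deg [-0.  44.9  0. ]
```

Emit:
servo_tool:
  targets:
    - {"rx": 0, "ry": 8, "rz": 0, "x": 5, "y": 0, "z": -0.6, "fingers": 8.5}
    - {"rx": 0, "ry": 16, "rz": 0, "x": 10, "y": 0, "z": -1.2, "fingers": 8.5}
    - {"rx": 0, "ry": 24, "rz": 0, "x": 15, "y": 0, "z": -1.8, "fingers": 8.5}
    - {"rx": 0, "ry": 32, "rz": 0, "x": 20, "y": 0, "z": -2.4, "fingers": 8.5}
    - {"rx": 0, "ry": 40, "rz": 0, "x": 25, "y": 0, "z": -3, "fingers": 8.5}
  force: 40

```text
clock: 2.3
eef_pos: [0.4338, 0.38, 0.2425]
orientation: [0.602, -0.602, 0.372, -0.372]
wrist_force: [-0.4, 0.8, 0.0]
grip_width: 0.994
```

```bash
python3 - <<'E'
from h import *
go((.475,.3575,.245),Rd(22)); go((.475,.3575,.178),Rd(22))
E
```

```text
shift cm [ 3.85 -0.25  2.68] rot deg [-0.   4.6 -0. ]
shift cm [3.85 6.45 2.67] rot deg [-0.   4.6 -0. ]
```

Emit:
servo_tool:
  targets:
    - {"rx": 0, "ry": 4.6, "rz": 0, "x": 3.85, "y": 0, "z": 2.68, "fingers": 6}
    - {"rx": 0, "ry": 4.6, "rz": 0, "x": 3.85, "y": 1, "z": 2.68, "fingers": 6}
    - {"rx": 0, "ry": 4.6, "rz": 0, "x": 3.85, "y": 3, "z": 2.68, "fingers": 6}
    - {"rx": 0, "ry": 4.6, "rz": 0, "x": 3.85, "y": 5, "z": 2.68, "fingers": 6}
    - {"rx": 0, "ry": 4.6, "rz": 0, "x": 3.85, "y": 6.4, "z": 2.68, "fingers": 6}

```text
clock: 2.8
eef_pos: [0.4731, 0.359, 0.1768]
orientation: [-0.587, 0.588, -0.394, 0.393]
wrist_force: [-0.3, 0.2, 0.3]
grip_width: 0.703
```

Emit:
servo_tool:
  targets:
    - {"rx": 0, "ry": 0, "rz": 0, "x": 0, "y": 0, "z": 0, "fingers": 5}
    - {"rx": 0, "ry": 0, "rz": 0, "x": 0, "y": 0, "z": 0, "fingers": 3}
    - {"rx": 0, "ry": 0, "rz": 0, "x": 0, "y": 0, "z": 0, "fingers": 1}
    - {"rx": 0, "ry": 0, "rz": 0, "x": 0, "y": 0, "z": 0, "fingers": 1}
    - {"rx": 0, "ry": 0, "rz": 0, "x": 0, "y": 0, "z": 0, "fingers": 1}

```text
clock: 3.3
eef_pos: [0.4739, 0.3594, 0.1796]
orientation: [0.588, -0.587, 0.393, -0.394]
wrist_force: [0.1, 0.9, 6.3]
grip_width: 0.177
```

Emit:
servo_tool:
  targets:
    - {"rx": 0, "ry": 0, "rz": 0, "x": 0, "y": 0, "z": 0, "fingers": 1}
    - {"rx": 0, "ry": 0, "rz": 0, "x": 0, "y": -0.5, "z": 0, "fingers": 1}
    - {"rx": 0, "ry": 0, "rz": 0, "x": 0, "y": -1, "z": 0, "fingers": 1}
    - {"rx": 0, "ry": 0, "rz": 0, "x": 0, "y": -2, "z": 0, "fingers": 1}
    - {"rx": 0, "ry": 0, "rz": 0, "x": 0, "y": -3, "z": 0, "fingers": 1}

```text
clock: 3.8
eef_pos: [0.4736, 0.3591, 0.2091]
orientation: [-0.587, 0.587, -0.394, 0.394]
wrist_force: [-0.2, -0.3, -1.7]
grip_width: 0.179
```

Emit:
servo_tool:
  targets:
    - {"rx": 0, "ry": 0, "rz": 0, "x": 0, "y": -3, "z": 0, "fingers": 1}
    - {"rx": 0, "ry": 0, "rz": 0, "x": 0, "y": -6, "z": 0, "fingers": 1}
    - {"rx": 0, "ry": 0, "rz": 0, "x": 0, "y": -9, "z": 0, "fingers": 1}
    - {"rx": 0, "ry": 0, "rz": 0, "x": 0, "y": -12, "z": 0, "fingers": 1}
    - {"rx": 0, "ry": 0, "rz": 0, "x": 0, "y": -15, "z": 0, "fingers": 1}

```text
clock: 4.3
eef_pos: [0.4733, 0.3589, 0.3605]
orientation: [0.588, -0.587, 0.394, -0.394]
wrist_force: [-0.6, -0.8, -3.1]
grip_width: 0.179
```

```bash
python3 - <<'E'
from h import *
snap('side','c.png',(150,80,330,260),3); grab_frame('top')
for n in('side','top'):
    for k in('key','key_mouth'): print(n,k,lm(n,k))
s,p,Rt=st(); print(p,s['wrist_force'],s['ft_torque'])
mouth=np.array([.5832,.0174])+R.from_euler('z',176.7,degrees=True).apply([.06,.083,0])[:2]; print(mouth)
go((*mouth,.36),Rd(176.7-79.4-90+0))
E
```

```text
side key [(0.69, array([0.4749, 0.3545, 0.3629])), (0.68, array([0.3296, 0.5185, 0.1603])), (0.66, array([0.2609, 0.2633, 0.1581]))]
side key_mouth [(0.71, array([0.4752, 0.3585, 0.205 ])), (0.59, array([ 0.2644,  0.2613, -0.0018])), (0.47, array([3.314e-01, 5.154e-01, 3.000e-04])), (0.16, array([ 0.63  , -0.0117,  0.0639]))]
top key [(0.54, array([0.3336, 0.5149, 0.1583])), (0.37, array([0.4753, 0.3592, 0.3673]))]
top key_mouth [(0.67, array([ 0.3325,  0.5177, -0.0017]))]
[0.47337653 0.35891258 0.35690634] [ 0.29199828  0.06207803 -4.17397866] [ 0.04417568 -0.00547375  0.01050419]
[ 0.51852168 -0.06200853]
shift cm [ 40.65  -0.27 -11.81] rot deg [ 0.1 15.   0. ]
```

View pics/c.png

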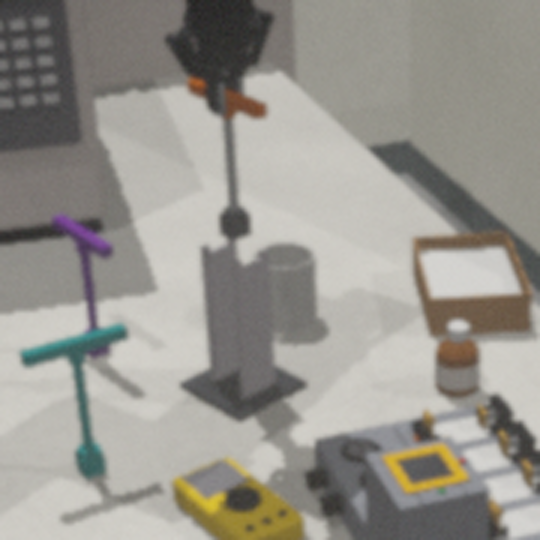

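Emit:
servo_tool:
  targets:
    - {"rx": 0, "ry": 3, "rz": 0, "x": 4, "y": 0, "z": -1.2, "fingers": 1}
    - {"rx": 0, "ry": 6, "rz": 0, "x": 8.5, "y": 0, "z": -2.5, "fingers": 1}
    - {"rx": 0, "ry": 9, "rz": 0, "x": 13, "y": 0, "z": -3.8, "fingers": 1}
    - {"rx": 0, "ry": 12, "rz": 0, "x": 17.5, "y": 0, "z": -5.1, "fingers": 1}
    - {"rx": 0, "ry": 15, "rz": 0, "x": 22, "y": 0, "z": -6.4, "fingers": 1}

```text
clock: 5.1
eef_pos: [0.4975, 0.1294, 0.3572]
orientation: [-0.53, 0.531, -0.468, 0.467]
wrist_force: [1.1, 0.8, -2.9]
grip_width: 0.178
```

```bash
python3 - <<'E'
from h import *
go((.5185,-.062,.345),Rd(7.3))
E
```

```text
shift cm [19.25  1.22 -0.32] rot deg [ 0.1 -0.1  0. ]
```

Emit:
servo_tool:
  targets:
    - {"rx": 0, "ry": 0, "rz": 0, "x": 4.5, "y": 0.3, "z": -0.1, "fingers": 1}
    - {"rx": 0, "ry": 0, "rz": 0, "x": 9, "y": 0.6, "z": -0.2, "fingers": 1}
    - {"rx": 0, "ry": 0, "rz": 0, "x": 13.5, "y": 0.9, "z": -0.3, "fingers": 1}
    - {"rx": 0, "ry": 0, "rz": 0, "x": 17, "y": 1.2, "z": -0.3, "fingers": 1}
    - {"rx": 0, "ry": 0, "rz": 0, "x": 19.2, "y": 1.2, "z": -0.3, "fingers": 1}

```text
clock: 5.6
eef_pos: [0.519, -0.062, 0.3446]
orientation: [-0.53, 0.531, -0.468, 0.467]
wrist_force: [-0.7, 0.3, -3.2]
grip_width: 0.178
```

```bash
python3 - <<'E'
from h import *
snap('side','d.png',(200,130,360,290),3); grab_frame('top')
for n in('side','top'):
    for k in('key','key_mouth','shaft_mouth'): print(n,k,[x for x in lm(n,k) if x[0]>.15])
s,p,Rt=st(); print(p,s['wrist_force'],s['ft_torque'])
go((.5185,-.062,.345),Rd(7.3))
E
```

```text
side key [(0.89, array([ 0.5167, -0.0646,  0.3507])), (0.74, array([0.2635, 0.2662, 0.1565])), (0.51, array([0.3331, 0.5183, 0.1597]))]
side key_mouth [(0.97, array([ 0.5195, -0.0607,  0.1891])), (0.6, array([0.2661, 0.263 , 0.0007])), (0.57, array([3.346e-01, 5.189e-01, 1.000e-04]))]
side shaft_mouth [(0.86, array([ 0.5165, -0.0608,  0.132 ]))]
top key [(0.69, array([0.2635, 0.264 , 0.1608])), (0.62, array([0.3343, 0.5124, 0.1595])), (0.41, array([ 0.5193, -0.0675,  0.349 ]))]
top key_mouth [(0.59, array([ 0.3342,  0.5168, -0.001 ])), (0.56, array([ 0.2628,  0.26  , -0.0013])), (0.54, array([ 0.3654, -0.1051, -0.0025])), (0.42, array([ 0.5211, -0.0675,  0.184 ]))]
top shaft_mouth [(0.97, array([ 0.5196, -0.0616,  0.1349]))]
[ 0.51937362 -0.05871795  0.34616986] [ 0.17516108 -0.54132107 -2.24013324] [0.02672219 0.05043247 0.02350576]
shift cm [ 0.31  0.12 -0.13] rot deg [ 0.   0.1 -0. ]
```

View pics/d.png

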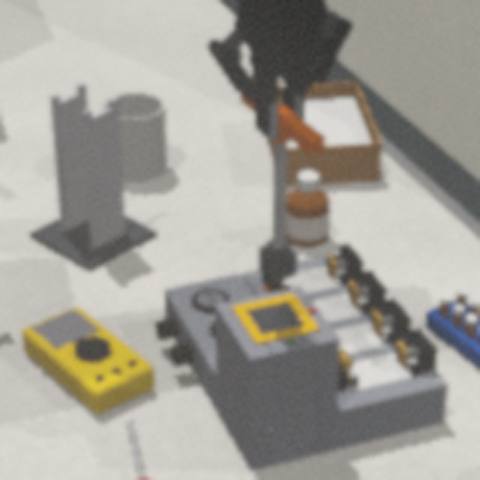

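Emit:
servo_tool:
  targets:
    - {"rx": 0, "ry": 0, "rz": 0, "x": 0, "y": 2, "z": 0, "fingers": 1}
    - {"rx": 0, "ry": 0, "rz": 0, "x": 0, "y": 5, "z": 0, "fingers": 1}
    - {"rx": 0, "ry": 0, "rz": 0, "x": 0, "y": 8, "z": 0, "fingers": 1}
    - {"rx": 0, "ry": 0, "rz": 0, "x": 0, "y": 11, "z": 0, "fingers": 1}
    - {"rx": 0, "ry": 0, "rz": 0, "x": 0, "y": 13.5, "z": 0, "fingers": 1}

```text
clock: 6.5
eef_pos: [0.5191, -0.0588, 0.2097]
orientation: [-0.531, 0.531, -0.467, 0.467]
wrist_force: [-0.0, -0.2, -3.1]
grip_width: 0.176
```

Emit:
servo_tool:
  targets:
    - {"rx": 0, "ry": 0, "rz": 0, "x": 0, "y": 0.3, "z": 0, "fingers": 1}
    - {"rx": 0, "ry": 0, "rz": 0, "x": 0, "y": 0.6, "z": 0, "fingers": 1}
    - {"rx": 0, "ry": 0, "rz": 0, "x": 0, "y": 1.0, "z": 0, "fingers": 1}
    - {"rx": 0, "ry": 0, "rz": 0, "x": 0, "y": 1.4, "z": 0, "fingers": 1}
    - {"rx": 0, "ry": 0, "rz": 0, "x": 0, "y": 1.8, "z": 0, "fingers": 1}

```text
clock: 7.0
eef_pos: [0.5197, -0.0596, 0.1937]
orientation: [0.531, -0.531, 0.467, -0.467]
wrist_force: [0.9, 0.3, -3.1]
grip_width: 0.179
```

Emit:
servo_tool:
  targets:
    - {"rx": 0, "ry": 0, "rz": 0, "x": 0, "y": 0.2, "z": 0, "fingers": 1}
    - {"rx": 0, "ry": 0, "rz": 0, "x": 0, "y": 0.4, "z": 0, "fingers": 1}
    - {"rx": 0, "ry": 0, "rz": 0, "x": 0, "y": 0.6, "z": 0, "fingers": 1}
    - {"rx": 0, "ry": 0, "rz": 0, "x": 0, "y": 0.8, "z": 0, "fingers": 1}
    - {"rx": 0, "ry": 0, "rz": 0, "x": 0, "y": 1.0, "z": 0, "fingers": 1}

```text
clock: 7.5
eef_pos: [0.5194, -0.0595, 0.183]
orientation: [-0.531, 0.531, -0.467, 0.467]
wrist_force: [0.4, 1.1, -1.6]
grip_width: 0.177
```

Emit:
servo_tool:
  targets:
    - {"rx": 0, "ry": 0, "rz": 0, "x": 0, "y": 0.2, "z": 0, "fingers": 1}
    - {"rx": 0, "ry": 0, "rz": 0, "x": 0, "y": 0.4, "z": 0, "fingers": 1}
    - {"rx": 0, "ry": 0, "rz": 0, "x": 0, "y": 0.6, "z": 0, "fingers": 1}
    - {"rx": 0, "ry": 0, "rz": 0, "x": 0, "y": 0.8, "z": 0, "fingers": 1}
    - {"rx": 0, "ry": 0, "rz": 0, "x": 0, "y": 0.9, "z": 0, "fingers": 1}

```text
clock: 8.0
eef_pos: [0.5194, -0.0595, 0.174]
orientation: [-0.531, 0.531, -0.467, 0.467]
wrist_force: [-1.0, 1.9, -2.4]
grip_width: 0.176
```

```bash
python3 -c "
from h import *
s,p,Rt=st(); print(p,s['wrist_force'],s['ft_torque'])"
```

```text
[ 0.51938525 -0.05951366  0.17404807] [-0.98008085  1.86092674 -2.40035677] [ 0.40031878  0.10883332 -0.05806867]
```

Emit:
servo_tool:
  targets:
    - {"rx": 0, "ry": -6, "rz": 0, "x": 0, "y": 0, "z": 0, "fingers": 1}
    - {"rx": 0, "ry": -13, "rz": 0, "x": 0, "y": 0, "z": 0, "fingers": 1}
    - {"rx": 0, "ry": -20, "rz": 0, "x": 0, "y": 0, "z": 0, "fingers": 1}
    - {"rx": 0, "ry": -27, "rz": 0, "x": 0, "y": 0, "z": 0, "fingers": 1}
    - {"rx": 0, "ry": -34, "rz": 0, "x": 0, "y": 0, "z": 0, "fingers": 1}

```text
clock: 8.5
eef_pos: [0.5193, -0.0595, 0.174]
orientation: [-0.645, 0.645, -0.29, 0.29]
wrist_force: [-0.2, 2.0, -3.1]
grip_width: 0.175
```

Emit:
servo_tool:
  targets:
    - {"rx": 0, "ry": -7, "rz": 0, "x": 0, "y": 0, "z": 0, "fingers": 1}
    - {"rx": 0, "ry": -14, "rz": 0, "x": 0, "y": 0, "z": 0, "fingers": 1}
    - {"rx": 0, "ry": -21, "rz": 0, "x": 0, "y": 0, "z": 0, "fingers": 1}
    - {"rx": 0, "ry": -28, "rz": 0, "x": 0, "y": 0, "z": 0, "fingers": 1}
    - {"rx": 0, "ry": -35, "rz": 0, "x": 0, "y": 0, "z": 0, "fingers": 1}

```text
clock: 9.0
eef_pos: [0.5193, -0.0596, 0.174]
orientation: [-0.702, 0.702, -0.083, 0.082]
wrist_force: [0.2, 1.1, -3.1]
grip_width: 0.178
```

```bash
python3 -c "
from h import *
s,p,Rt=st(); print(p,s['wrist_force'],s['ft_torque'],np.degrees(s['joints'])); z=Rt.as_matrix()[:,2]; print(np.degrees(np.arctan2(z[1],z[0])),s['grip_width'])"
```

```text
[ 0.51931098 -0.05958027  0.17404448] [ 0.24833654  1.09727065 -3.13328413] [ 0.30614812  0.0426603  -0.09414064] [-1.05591087e+01  1.76197580e+01  9.61286957e+01 -2.06902039e-03
  6.62772568e+01 -8.71585048e+01]
76.60022967580936 0.17821257678765823
```

Emit:
servo_tool:
  targets:
    - {"rx": 0, "ry": -5, "rz": 0, "x": 0, "y": 0, "z": 0, "fingers": 1}
    - {"rx": 0, "ry": -10, "rz": 0, "x": 0, "y": 0, "z": 0, "fingers": 1}
    - {"rx": 0, "ry": -15, "rz": 0, "x": 0, "y": 0, "z": 0, "fingers": 1}
    - {"rx": 0, "ry": -19, "rz": 0, "x": 0, "y": 0, "z": 0, "fingers": 1}
    - {"rx": 0, "ry": -22, "rz": 0, "x": 0, "y": 0, "z": 0, "fingers": 1}

```text
clock: 9.5
eef_pos: [0.5194, -0.0596, 0.174]
orientation: [0.705, -0.705, -0.052, 0.052]
wrist_force: [0.1, 1.0, -5.0]
grip_width: 0.181
```

```bash
python3 -c "
from h import *
s,p,Rt=st(); print(p,s['wrist_force'],s['ft_torque']); z=Rt.as_matrix()[:,2]; print(np.degrees(np.arctan2(z[1],z[0])),s['grip_width'])"
```

```text
[ 0.5193633  -0.05959681  0.17403493] [ 0.08822877  1.03059091 -4.95518318] [ 0.1110585   0.00175815 -0.15198127]
98.47311603995625 0.18091148863759454
```

Emit:
servo_tool:
  targets:
    - {"rx": 0, "ry": -1, "rz": 0, "x": 0, "y": 0, "z": 0, "fingers": 1}
    - {"rx": 0, "ry": -2, "rz": 0, "x": 0, "y": 0, "z": 0, "fingers": 1}
    - {"rx": 0, "ry": -3, "rz": 0, "x": 0, "y": 0, "z": 0, "fingers": 1}
    - {"rx": 0, "ry": -4, "rz": 0, "x": 0, "y": 0, "z": 0, "fingers": 1}
    - {"rx": 0, "ry": -4, "rz": 0, "x": 0, "y": 0, "z": 0, "fingers": 1}

```text
clock: 10.0
eef_pos: [0.5194, -0.0596, 0.1741]
orientation: [0.703, -0.703, -0.076, 0.076]
wrist_force: [0.5, 0.8, -7.6]
grip_width: 0.172
```

```bash
python3 -c "
from h import *
s,p,Rt=st(); print(p,s['wrist_force'],s['ft_torque']); z=Rt.as_matrix()[:,2]; print(np.degrees(np.arctan2(z[1],z[0])),s['grip_width'])"
```

```text
[ 0.51935248 -0.05956371  0.17410276] [ 0.54013062  0.80351877 -7.55055327] [ 0.14863396 -0.02180694 -0.16214864]
102.34882893134655 0.17224879042167118
```

Emit:
servo_tool:
  targets:
    - {"rx": 0, "ry": -1, "rz": 0, "x": 0, "y": 0, "z": 0, "fingers": 1}
    - {"rx": 0, "ry": -2, "rz": 0, "x": 0, "y": 0, "z": 0, "fingers": 1}
    - {"rx": 0, "ry": -3, "rz": 0, "x": 0, "y": 0, "z": 0, "fingers": 1}
    - {"rx": 0, "ry": -4, "rz": 0, "x": 0, "y": 0, "z": 0, "fingers": 1}
    - {"rx": 0, "ry": -5, "rz": 0, "x": 0, "y": 0, "z": 0, "fingers": 1}
  force: 80

```text
clock: 10.5
eef_pos: [0.5194, -0.0596, 0.1742]
orientation: [0.699, -0.699, -0.107, 0.107]
wrist_force: [-0.1, 0.2, -6.8]
grip_width: 0.17
```

```bash
python3 -c "
from h import *
s,p,Rt=st(); print(p,s['wrist_force'],s['ft_torque']); z=Rt.as_matrix()[:,2]; print(np.degrees(np.arctan2(z[1],z[0])),s['grip_width'])
grab_frame('top');snap('side','e.png',(230,190,320,280),6)
for n in('top','side'):print(mang(n,'key',.185,np.array([.519,-.06]),.06,True))"
```

```text
[ 0.51941005 -0.05955686  0.1742157 ] [-0.14573938  0.21623214 -6.8292077 ] [ 0.11008202 -0.03001966 -0.65169595]
107.3901071935263 0.17044590925832465
[]
[(0.5, 46, array([ 0.4834, -0.0743]), np.float64(35.8), array([ 7.3, 11.8]))]
```

View pics/e.png

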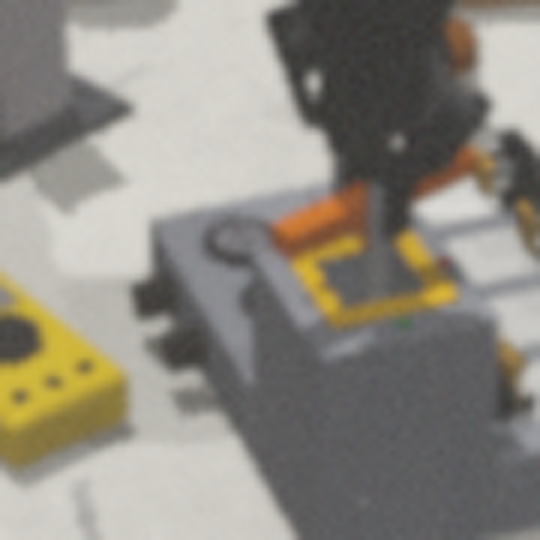

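Emit:
servo_tool:
  targets:
    - {"rx": 0, "ry": 4, "rz": 0, "x": 0, "y": 0, "z": 0, "fingers": 1}
    - {"rx": 0, "ry": 8, "rz": 0, "x": 0, "y": 0, "z": 0, "fingers": 1}
    - {"rx": 0, "ry": 12, "rz": 0, "x": 0, "y": 0, "z": 0, "fingers": 1}
    - {"rx": 0, "ry": 12, "rz": 0, "x": 0, "y": 0.2, "z": 0, "fingers": 1}
    - {"rx": 0, "ry": 12, "rz": 0, "x": 0, "y": 0.4, "z": 0, "fingers": 1}
  force: 40

```text
clock: 11.3
eef_pos: [0.5196, -0.0596, 0.1705]
orientation: [-0.706, 0.706, 0.034, -0.033]
wrist_force: [-0.2, 0.8, 10.6]
grip_width: 0.167
```

Emit:
servo_tool:
  targets:
    - {"rx": 0, "ry": 0, "rz": 0, "x": 0, "y": 0, "z": 0, "fingers": 2}
    - {"rx": 0, "ry": 0, "rz": 0, "x": 0, "y": 0, "z": 0, "fingers": 3}
    - {"rx": 0, "ry": 0, "rz": 0, "x": 0, "y": 0, "z": 0, "fingers": 4}
    - {"rx": 0, "ry": 0, "rz": 0, "x": 0, "y": 0, "z": 0, "fingers": 5}
    - {"rx": 0, "ry": 0, "rz": 0, "x": 0, "y": 0, "z": 0, "fingers": 5}

```text
clock: 11.8
eef_pos: [0.5195, -0.0596, 0.1703]
orientation: [-0.706, 0.706, 0.033, -0.033]
wrist_force: [0.6, -0.3, 0.5]
grip_width: 0.585
```

Emit:
servo_tool:
  targets:
    - {"rx": 0, "ry": 0, "rz": 0, "x": 0, "y": -1, "z": 0, "fingers": 5}
    - {"rx": 0, "ry": 0, "rz": 0, "x": 0, "y": -3, "z": 0, "fingers": 5}
    - {"rx": 0, "ry": 0, "rz": 0, "x": 0, "y": -5, "z": 0, "fingers": 5}
    - {"rx": 0, "ry": 0, "rz": 0, "x": 0, "y": -8, "z": 0, "fingers": 5}
    - {"rx": 0, "ry": 0, "rz": 0, "x": 0, "y": -11, "z": 0, "fingers": 5}

```text
clock: 12.3
eef_pos: [0.5192, -0.0595, 0.2821]
orientation: [-0.706, 0.706, 0.033, -0.033]
wrist_force: [-0.2, -0.7, 0.7]
grip_width: 0.584
```

```bash
python3 -c "
from h import *
snap('side','f.png',(230,170,370,370),3); grab_frame('top')
for n in('top','side'):
  print(n,lm(n,'key'),[x for x in lm(n,'fuse1')])
  for c in((.5355,-.379),(.424,-.384)):print(mang(n,'fuse1',.015,np.array(c),.06))
s,p,Rt=st(); print(p,s['wrist_force'])
"
```

```text
top [(0.71, array([0.334 , 0.5176, 0.1593])), (0.64, array([0.2599, 0.2654, 0.1587]))] [(0.5, array([ 0.4355, -0.407 ,  0.0121])), (0.45, array([ 0.5371, -0.3764,  0.0112]))]
[]
[(0.47, 83, array([ 0.4345, -0.4096]), np.float64(144.3), array([ 6.7, 15.3]))]
side [(0.87, array([ 0.5241, -0.0624,  0.1766])), (0.78, array([0.2629, 0.2624, 0.1569])), (0.66, array([ 0.3624, -0.0982, -0.0009])), (0.52, array([0.333 , 0.5172, 0.1599]))] [(0.83, array([ 0.4378, -0.4026,  0.0094])), (0.55, array([ 0.5345, -0.377 ,  0.015 ])), (0.2, array([0.7056, 0.2608, 0.0008]))]
[(0.86, 289, array([ 0.5353, -0.3795]), np.float64(102.7), array([11.5, 16.3]))]
[(0.86, 348, array([ 0.4364, -0.4101]), np.float64(142.1), array([12.4, 15.8]))]
[ 0.51941827 -0.05958497  0.2801018 ] [-1.11561449 -0.44278807  0.63456424]
```

View pics/f.png

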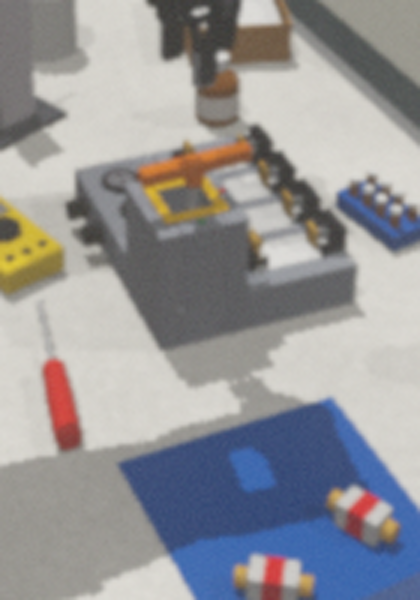

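```bash
python3 - <<'E'
from h import *
for a,b in(((342.3,335.7),(361,349)),((310,362.3),(332.7,365))):
    P=onz('side',np.array([a,b]),.014); d=P[1]-P[0]; print(P.mean(0).round(4),np.linalg.norm(d[:2]).round(4),np.degrees(np.arctan2(d[1],d[0]))%180)
for n in('side','top'):
    im=grab_frame(n); hsv=cv2.cvtColor(im,cv2.COLOR_RGB2HSV)
    g=(hsv[:,:,0]>12)&(hsv[:,:,0]<35)&(hsv[:,:,1]>90)&(hsv[:,:,2]>90)
    k,lab,stt,cen=cv2.connectedComponentsWithStats(g.astype(np.uint8))
    for i in range(1,k):
        if stt[i,4]>=3:
            P=onz(n,cen[i],.014)[0]
            if .38<P[0]<.6 and -.47<P[1]<-.33: print(n,stt[i,4],cen[i].round(1),P.round(4))
E
```

```text
[ 0.536  -0.3803  0.014 ] 0.0597 109.48480833674496
[ 0.4364 -0.4096  0.014 ] 0.0536 147.70289666758873
side 10 [341.  335.4] [ 0.5236 -0.3499  0.014 ]
side 25 [359.1 346.2] [ 0.5465 -0.3988  0.014 ]
side 18 [310.  361.5] [ 0.4149 -0.3932  0.014 ]
side 20 [331.4 364.6] [ 0.4568 -0.4215  0.014 ]
top 7 [381.7 210.6] [ 0.5477 -0.4027  0.014 ]
top 9 [370.3 216.2] [ 0.5251 -0.3566  0.014 ]
top 7 [388. 233.] [ 0.458  -0.4239  0.014 ]
top 9 [381.3 243.9] [ 0.4151 -0.396   0.014 ]
```

```bash
python3 - <<'E'
from h import *
go((.536,-.377,.25),Rd(25.5))
E
```

```text
shift cm [ -1.29   3.02 -31.76] rot deg [ 0.  69.8 -0. ]
```

Emit:
servo_tool:
  targets:
    - {"rx": 0, "ry": 8, "rz": 0, "x": -0.2, "y": 0, "z": -5, "fingers": 6}
    - {"rx": 0, "ry": 16, "rz": 0, "x": -0.4, "y": 0, "z": -10, "fingers": 6}
    - {"rx": 0, "ry": 24, "rz": 0, "x": -0.6, "y": 0, "z": -15, "fingers": 6}
    - {"rx": 0, "ry": 32, "rz": 0, "x": -0.8, "y": 1, "z": -20, "fingers": 6}
    - {"rx": 0, "ry": 40, "rz": 0, "x": -1.0, "y": 2, "z": -24.5, "fingers": 6}

```text
clock: 13.6
eef_pos: [0.532, -0.3067, 0.2602]
orientation: [-0.674, 0.674, -0.213, 0.213]
wrist_force: [0.3, 0.7, 1.0]
grip_width: 0.705
```

```bash
python3 - <<'E'
from h import *
go((.536,-.377,.08),Rd(25.5))
E
```

```text
shift cm [ 4.35 18.02 -5.53] rot deg [-0.  29.5  0. ]
```

Emit:
servo_tool:
  targets:
    - {"rx": 0, "ry": 7, "rz": 0, "x": 1.5, "y": 2, "z": -1.8, "fingers": 6}
    - {"rx": 0, "ry": 14, "rz": 0, "x": 3, "y": 5, "z": -3.6, "fingers": 6}
    - {"rx": 0, "ry": 21, "rz": 0, "x": 4.35, "y": 9, "z": -5.5, "fingers": 6}
    - {"rx": 0, "ry": 28, "rz": 0, "x": 4.35, "y": 13, "z": -5.5, "fingers": 6}
    - {"rx": 0, "ry": 29.5, "rz": 0, "x": 4.35, "y": 17, "z": -5.5, "fingers": 6}

```text
clock: 14.1
eef_pos: [0.5363, -0.375, 0.0884]
orientation: [0.598, -0.598, 0.377, -0.377]
wrist_force: [-0.0, -0.0, -0.2]
grip_width: 0.703
```

```bash
python3 - <<'E'
from h import *
print(st()[1]);go((.536,-.377,.017),Rd(25.5))
E
```

```text
[ 0.53627222 -0.37498855  0.08843244]
shift cm [ 0.17  7.14 -0.11] rot deg [ 0.  0. -0.]
```

Emit:
servo_tool:
  targets:
    - {"rx": 0, "ry": 0, "rz": 0, "x": 0.15, "y": 3, "z": -0.1, "fingers": 5}
    - {"rx": 0, "ry": 0, "rz": 0, "x": 0.15, "y": 5.5, "z": -0.1, "fingers": 5}
    - {"rx": 0, "ry": 0, "rz": 0, "x": 0.15, "y": 7.2, "z": -0.1, "fingers": 5}
    - {"rx": 0, "ry": 0, "rz": 0, "x": 0.15, "y": 7.2, "z": -0.1, "fingers": 5}
    - {"rx": 0, "ry": 0, "rz": 0, "x": 0.15, "y": 7.2, "z": -0.1, "fingers": 4}
  force: 50

```text
clock: 14.6
eef_pos: [0.5368, -0.3764, 0.0192]
orientation: [-0.599, 0.599, -0.375, 0.376]
wrist_force: [-0.7, -0.3, 0.2]
grip_width: 0.473
```

Emit:
servo_tool:
  targets:
    - {"rx": 0, "ry": 0, "rz": 0, "x": 0, "y": 0, "z": 0, "fingers": 3}
    - {"rx": 0, "ry": 0, "rz": 0, "x": 0, "y": 0, "z": 0, "fingers": 2}
    - {"rx": 0, "ry": 0, "rz": 0, "x": 0, "y": 0, "z": 0, "fingers": 2}
    - {"rx": 0, "ry": 0, "rz": 0, "x": 0, "y": 0, "z": 0, "fingers": 2}
    - {"rx": 0, "ry": 0, "rz": 0, "x": 0, "y": 0, "z": 0, "fingers": 2}

```text
clock: 15.1
eef_pos: [0.5372, -0.3767, 0.0202]
orientation: [-0.599, 0.599, -0.375, 0.377]
wrist_force: [-1.0, 1.2, 6.7]
grip_width: 0.29
```

Emit:
servo_tool:
  targets:
    - {"rx": 0, "ry": 0, "rz": 0, "x": 0, "y": 0, "z": 0, "fingers": 2}
    - {"rx": 0, "ry": 0, "rz": 0, "x": 0, "y": -2, "z": 0, "fingers": 2}
    - {"rx": 0, "ry": 0, "rz": 0, "x": 0, "y": -6, "z": 0, "fingers": 2}
    - {"rx": 0, "ry": 0, "rz": 0, "x": 0, "y": -10, "z": 0, "fingers": 2}
    - {"rx": 0, "ry": 0, "rz": 0, "x": 0, "y": -14, "z": 0, "fingers": 2}

```text
clock: 15.6
eef_pos: [0.5363, -0.3761, 0.1605]
orientation: [-0.599, 0.599, -0.375, 0.376]
wrist_force: [0.9, 0.0, -1.6]
grip_width: 0.291
```

```bash
python3 - <<'E'
from h import *
s,p,Rt=st(); print(p)
snap('side','g.png',(290,230,410,350),4); grab_frame('top')
for n in('side','top'): print(lm(n,'fuse1'))
u=R.from_euler('z',176.7,degrees=True)
b=np.array([.5832,.0174,.063])
for y in(-.087,-.029): print((b+u.apply([-.045,y,0])).round(4))
go(b+u.apply([-.045,-.087,.19]),Rd(86.7))
E
```

```text
[ 0.5363247  -0.3760623   0.16053769]
[(0.6, array([ 0.432 , -0.4003,  0.0127])), (0.45, array([ 0.5343, -0.3776,  0.1578]))]
[]
[0.6331 0.1017 0.063 ]
[0.6298 0.0438 0.063 ]
shift cm [-38.8   -9.4   29.52] rot deg [  0.  -60.9   0.1]
```

View pics/g.png

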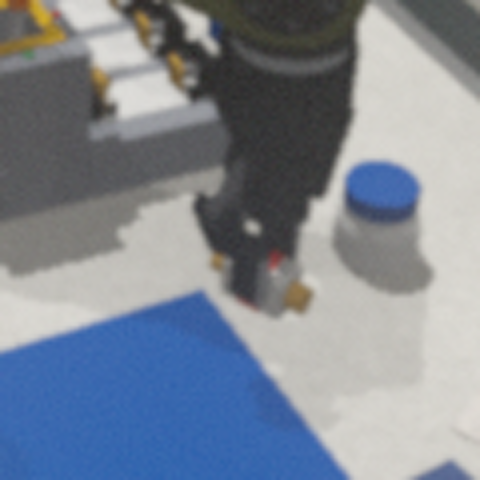

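Emit:
servo_tool:
  targets:
    - {"rx": 0, "ry": 0, "rz": 0, "x": 0, "y": -4.5, "z": 0, "fingers": 2}
    - {"rx": 0, "ry": -8, "rz": 0, "x": -3, "y": -7.5, "z": 2.3, "fingers": 2}
    - {"rx": 0, "ry": -16, "rz": 0, "x": -6.5, "y": -9.4, "z": 5, "fingers": 2}
    - {"rx": 0, "ry": -24, "rz": 0, "x": -10.3, "y": -9.4, "z": 7.8, "fingers": 2}
    - {"rx": 0, "ry": -32, "rz": 0, "x": -14, "y": -9.4, "z": 10.7, "fingers": 2}

```text
clock: 16.3
eef_pos: [0.5715, -0.2019, 0.2514]
orientation: [0.68, -0.68, 0.195, -0.194]
wrist_force: [1.2, 0.6, -1.8]
grip_width: 0.292
```

```bash
python3 - <<'E'
from h import *
go((.635,.1017,.24),Rd(86.7))
E
```

```text
shift cm [-10.64   1.15  29.13] rot deg [ -0.  -28.6  -0.1]
```

Emit:
servo_tool:
  targets:
    - {"rx": 0, "ry": -7, "rz": 0, "x": -1.6, "y": 0, "z": 4.5, "fingers": 2}
    - {"rx": 0, "ry": -14, "rz": 0, "x": -3.2, "y": 0, "z": 9, "fingers": 2}
    - {"rx": 0, "ry": -21, "rz": 0, "x": -4.9, "y": 0, "z": 13.5, "fingers": 2}
    - {"rx": 0, "ry": -28, "rz": 0, "x": -6.5, "y": 0, "z": 18, "fingers": 2}
    - {"rx": 0, "ry": -28.6, "rz": 0, "x": -8.2, "y": 0.5, "z": 22.5, "fingers": 2}

```text
clock: 16.8
eef_pos: [0.6221, 0.0325, 0.2463]
orientation: [-0.707, 0.707, -0.021, 0.02]
wrist_force: [0.6, -0.3, -0.3]
grip_width: 0.292
```

```bash
python3 - <<'E'
from h import *
go((.635,.1017,.24),Rd(86.7)); go((.635,.1017,.20),Rd(86.7,32))
E
```

```text
shift cm [0.88 0.63 6.98] rot deg [ 0.  -0.  -0.1]
shift cm [0.89 4.63 6.98] rot deg [-0.  -0.  31.9]
```

Emit:
servo_tool:
  targets:
    - {"rx": 0, "ry": 0, "rz": 6, "x": 0.4, "y": 0, "z": 3, "fingers": 2}
    - {"rx": 0, "ry": 0, "rz": 13, "x": 0.8, "y": 0, "z": 6, "fingers": 2}
    - {"rx": 0, "ry": 0, "rz": 20, "x": 0.8, "y": 1, "z": 7, "fingers": 2}
    - {"rx": 0, "ry": 0, "rz": 27, "x": 0.8, "y": 2, "z": 7, "fingers": 2}
    - {"rx": 0, "ry": 0, "rz": 32, "x": 0.8, "y": 3, "z": 7, "fingers": 2}

```text
clock: 17.3
eef_pos: [0.6343, 0.1003, 0.2147]
orientation: [0.685, -0.673, 0.218, 0.176]
wrist_force: [-0.7, 0.1, -1.7]
grip_width: 0.29
```

```bash
cat >> h.py <<'E'
U=R.from_euler('z',176.7,degrees=True); O=np.array([.5832,.0174,.063])
def bay(y,X,H,tilt,off=.006,yaw=86.7):
    "fuse centre X,H(mm above deck) in bay at unit y (m)"
    Rg=Rd(yaw,tilt); c=O+U.apply([-.045+X/1e3,y,(H-13)/1e3]); go(c-off*Rg.as_matrix()[:,1],Rg)
E
python3 - <<'E'
from h import *
s,p,Rt=st(); print(p,s['wrist_force'])
snap('side','i.png',(260,150,380,270),4); grab_frame('top')
for n in('side','top'): print([(x) for x in lm(n,'fuse1')]); print(lm(n,'bay1'))
bay(-.087,5,45,32); bay(-.087,5,33,32)
E
```

```text
[0.63433785 0.1003065  0.21471176] [-0.72711403  0.14903221 -1.66553364]
[(0.9, array([ 0.4385, -0.4019,  0.0095])), (0.47, array([0.63  , 0.1001, 0.208 ])), (0.44, array([ 0.7189, -0.2401, -0.0029]))]
[(0.92, array([0.6324, 0.1058, 0.0605])), (0.76, array([0.6298, 0.0455, 0.0624])), (0.71, array([ 0.6207, -0.0727,  0.0616])), (0.56, array([ 0.6288, -0.0119,  0.0658]))]
[(0.64, array([ 0.4367, -0.4057,  0.0159])), (0.52, array([0.5835, 0.5074, 0.0035]))]
[(0.89, array([ 0.6246, -0.0157,  0.0604])), (0.65, array([ 0.6229, -0.0733,  0.059 ])), (0.61, array([0.6314, 0.0397, 0.0603]))]
shift cm [ 5.95 10.23  0.16] rot deg [-0.2 -0.2  0.2]
shift cm [ 6.58 11.25  0.16] rot deg [-0.2 -0.2  0.2]
```

View pics/i.png

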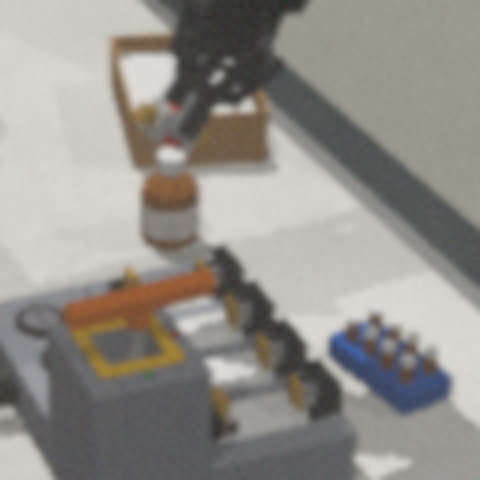

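Emit:
servo_tool:
  targets:
    - {"rx": 0, "ry": 0, "rz": 0, "x": 2, "y": 3.4, "z": 0.2, "fingers": 2}
    - {"rx": 0, "ry": 0, "rz": 0, "x": 4, "y": 6.8, "z": 0.2, "fingers": 2}
    - {"rx": 0, "ry": 0, "rz": 0, "x": 5, "y": 8.5, "z": 0.2, "fingers": 2}
    - {"rx": 0, "ry": 0, "rz": 0, "x": 6, "y": 10.2, "z": 0.2, "fingers": 2}
    - {"rx": 0, "ry": 0, "rz": 0, "x": 6, "y": 10.2, "z": 0.2, "fingers": 2}

```text
clock: 18.1
eef_pos: [0.6306, 0.1021, 0.0978]
orientation: [0.685, -0.673, 0.216, 0.174]
wrist_force: [-0.1, -0.1, -1.6]
grip_width: 0.29
```

```bash
python3 - <<'E'
from h import *
s,p,Rt=st(); print(p,s['wrist_force'])
bay(-.087,5,45,32); bay(-.087,5,32,32); bay(-.087,5,27,32);bay(-.087,-6,27,32);bay(-.087,-6,13,0)
E
```

```text
[0.63064606 0.10208541 0.09782735] [-0.0934986  -0.11493766 -1.64775749]
shift cm [-0.06 -0.23 -0.03] rot deg [-0.1 -0.2 -0.1]
shift cm [ 0.63  0.87 -0.03] rot deg [-0.1 -0.2 -0.1]
shift cm [ 0.89  1.3  -0.03] rot deg [-0.1 -0.2 -0.1]
shift cm [ 1.83  0.71 -0.02] rot deg [-0.1 -0.2 -0.1]
shift cm [ 2.25  1.99 -0.02] rot deg [ -0.1  -0.3 -32.1]
```

Emit:
servo_tool:
  targets:
    - {"rx": 0, "ry": 0, "rz": 0, "x": 0.3, "y": 0.4, "z": 0, "fingers": 2}
    - {"rx": 0, "ry": 0, "rz": 0, "x": 0.6, "y": 0.85, "z": 0, "fingers": 2}
    - {"rx": 0, "ry": 0, "rz": 0, "x": 0.9, "y": 1.3, "z": 0, "fingers": 2}
    - {"rx": 0, "ry": 0, "rz": 0, "x": 0.9, "y": 1.3, "z": 0, "fingers": 2}
    - {"rx": 0, "ry": 0, "rz": 0, "x": 0.9, "y": 1.3, "z": 0, "fingers": 2}
  force: 70

```text
clock: 18.6
eef_pos: [0.6324, 0.102, 0.0834]
orientation: [0.686, -0.673, 0.216, 0.173]
wrist_force: [0.6, -0.7, -0.4]
grip_width: 0.285
```

Emit:
servo_tool:
  targets:
    - {"rx": 0, "ry": 0, "rz": 0, "x": 0.3, "y": -0.2, "z": 0, "fingers": 2}
    - {"rx": 0, "ry": 0, "rz": 0, "x": 0.6, "y": -0.4, "z": 0, "fingers": 2}
    - {"rx": 0, "ry": 0, "rz": 0, "x": 0.9, "y": -0.6, "z": 0, "fingers": 2}
    - {"rx": 0, "ry": 0, "rz": 0, "x": 0.9, "y": -0.6, "z": 0, "fingers": 2}
    - {"rx": 0, "ry": 0, "rz": 0, "x": 0.9, "y": -0.6, "z": 0, "fingers": 2}

```text
clock: 19.1
eef_pos: [0.6429, 0.1015, 0.0834]
orientation: [0.685, -0.673, 0.217, 0.174]
wrist_force: [-6.6, 0.7, 0.6]
grip_width: 0.277
```

```bash
python3 - <<'E'
from h import *
s,p,Rt=st(); print(p,s['wrist_force'],s['ft_torque'])
bay(-.087,-6,27,32);
for t,H in((24,23),(16,19.5),(8,16.5),(0,13)): bay(-.087,-6,H,t)
E
```

```text
[0.64286449 0.10149037 0.08341473] [-6.61806163  0.6843814   0.64189753] [0.09606434 0.74326576 0.00203894]
shift cm [ 0.02  0.14 -0.04] rot deg [-0.1 -0.2 -0.1]
shift cm [ 0.15  0.49 -0.04] rot deg [-0.1 -0.2 -8.1]
shift cm [ 0.26  0.8  -0.04] rot deg [ -0.1  -0.2 -16.1]
shift cm [ 0.34  1.08 -0.04] rot deg [ -0.1  -0.3 -24.1]
shift cm [ 0.45  1.42 -0.04] rot deg [ -0.1  -0.3 -32.1]
```

Emit:
servo_tool:
  targets:
    - {"rx": 0, "ry": 0, "rz": 0, "x": 0.12, "y": 0.05, "z": 0, "fingers": 2}
    - {"rx": 0, "ry": 0, "rz": -8, "x": 0.26, "y": 0.42, "z": 0, "fingers": 2}
    - {"rx": 0, "ry": 0, "rz": -16, "x": 0.37, "y": 0.73, "z": 0, "fingers": 2}
    - {"rx": 0, "ry": 0, "rz": -24, "x": 0.45, "y": 1.01, "z": 0, "fingers": 2}
    - {"rx": 0, "ry": 0, "rz": -24, "x": 0.45, "y": 1.01, "z": 0, "fingers": 2}

```text
clock: 19.6
eef_pos: [0.6397, 0.1018, 0.073]
orientation: [0.707, -0.704, 0.07, 0.027]
wrist_force: [-6.3, -0.0, -5.0]
grip_width: 0.283
```

```bash
python3 - <<'E'
from h import *
s,p,Rt=st(); print(p,s['wrist_force'],s['ft_torque'])
bay(-.087,-7,13,0)
E
```

```text
[0.63968767 0.10179918 0.07300841] [-6.32450075e+00 -2.28046722e-03 -5.03393068e+00] [0.15194863 1.05887807 0.00362423]
shift cm [ 0.1   0.39 -0.05] rot deg [ 0.  -0.2 -7.8]
```

Emit:
servo_tool:
  targets:
    - {"rx": 0, "ry": 0, "rz": -4, "x": 0.05, "y": 0.2, "z": 0, "fingers": 2}
    - {"rx": 0, "ry": 0, "rz": -8, "x": 0.1, "y": 0.35, "z": 0, "fingers": 2}
    - {"rx": 0, "ry": 0, "rz": -8, "x": 0.1, "y": 0.45, "z": 0, "fingers": 2}
    - {"rx": 0, "ry": 0, "rz": -8, "x": 0.1, "y": 0.45, "z": 0, "fingers": 2}
    - {"rx": 0, "ry": 0, "rz": -8, "x": 0.1, "y": 0.45, "z": 0, "fingers": 2}

```text
clock: 20.1
eef_pos: [0.641, 0.1018, 0.0702]
orientation: [0.707, -0.707, 0.023, -0.021]
wrist_force: [-25.6, -1.0, 26.3]
grip_width: 0.284
```

```bash
python3 - <<'E'
from h import *
s,p,Rt=st(); print(p,s['wrist_force'],s['ft_torque'])
bay(-.087,-7,13,0); bay(-.087,0,13,0)
snap('side','j.png',(270,200,350,260),6)
E
```

```text
[0.64097941 0.1018187  0.07024747] [-25.60733809  -1.03726407  26.34327662] [-0.00718749  4.25578092 -0.05156695]
shift cm [-0.08  0.12 -0.06] rot deg [ 0.  -0.3 -0.2]
shift cm [-0.78  0.13 -0.06] rot deg [ 0.  -0.3 -0.2]
```

View pics/j.png

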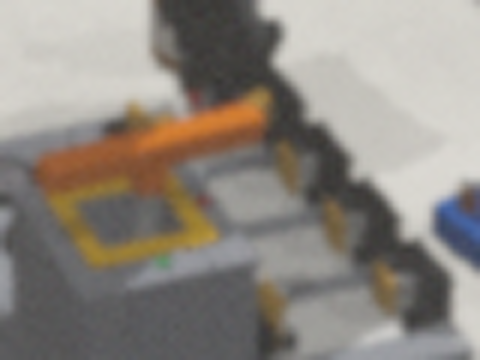

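Emit:
servo_tool:
  targets:
    - {"rx": 0, "ry": 0, "rz": 0, "x": -0.1, "y": 0, "z": 0, "fingers": 2}
    - {"rx": 0, "ry": 0, "rz": 0, "x": -0.2, "y": 0, "z": 0, "fingers": 2}
    - {"rx": 0, "ry": 0, "rz": 0, "x": -0.25, "y": 0, "z": 0, "fingers": 2}
    - {"rx": 0, "ry": 0, "rz": 0, "x": -0.3, "y": 0, "z": 0, "fingers": 2}
    - {"rx": 0, "ry": 0, "rz": 0, "x": -0.3, "y": 0, "z": 0, "fingers": 2}

```text
clock: 20.65
eef_pos: [0.6407, 0.1018, 0.0703]
orientation: [0.707, -0.707, 0.02, -0.024]
wrist_force: [1.5, 0.4, 11.2]
grip_width: 0.288
```

```bash
python3 - <<'E'
from h import *
s,p,Rt=st(); print(p,s['wrist_force'],s['ft_torque'])
E
```

```text
[0.6407146 0.1017984 0.0703126] [ 1.51919745  0.42588686 11.20995656] [ 0.14833798 -0.14084992  0.10869428]
```

Emit:
servo_tool:
  targets:
    - {"rx": 0, "ry": 0, "rz": 0, "x": -0.1, "y": 0, "z": 0, "fingers": 2}
    - {"rx": 0, "ry": 0, "rz": 0, "x": -0.2, "y": 0, "z": 0, "fingers": 2}
    - {"rx": 0, "ry": 0, "rz": 0, "x": -0.3, "y": 0, "z": 0, "fingers": 2}
    - {"rx": 0, "ry": 0, "rz": 0, "x": -0.3, "y": 0, "z": 0, "fingers": 2}
    - {"rx": 0, "ry": 0, "rz": 0, "x": -0.3, "y": 0, "z": 0, "fingers": 2}

```text
clock: 21.15
eef_pos: [0.6379, 0.1019, 0.0703]
orientation: [0.707, -0.707, 0.02, -0.024]
wrist_force: [2.7, 0.9, 10.5]
grip_width: 0.285
```

```bash
python3 - <<'E'
from h import *
s,p,Rt=st(); print(p,s['wrist_force'],s['ft_torque'])
grab_frame('side');print([x for x in lm('side','fuse1')])
E
```

```text
[0.63785161 0.10193573 0.07029941] [ 2.74376592  0.85092997 10.52508375] [ 0.10956999 -0.25559231  0.06349611]
[(0.73, array([ 0.4335, -0.401 ,  0.0105])), (0.59, array([0.6368, 0.1014, 0.0657]))]
```

Emit:
servo_tool:
  targets:
    - {"rx": 0, "ry": 0, "rz": 0, "x": 0, "y": 0, "z": 0, "fingers": 3}
    - {"rx": 0, "ry": 0, "rz": 0, "x": 0, "y": 0, "z": 0, "fingers": 4}
    - {"rx": 0, "ry": 0, "rz": 0, "x": 0, "y": 0, "z": 0, "fingers": 4}
    - {"rx": 0, "ry": 0, "rz": 0, "x": 0, "y": 0, "z": 0, "fingers": 4}
    - {"rx": 0, "ry": 0, "rz": 0, "x": 0, "y": 0, "z": 0, "fingers": 4}

```text
clock: 21.75
eef_pos: [0.6359, 0.1018, 0.0678]
orientation: [-0.707, 0.707, -0.022, 0.022]
wrist_force: [-0.3, -0.9, -0.0]
grip_width: 0.468
```

Emit:
servo_tool:
  targets:
    - {"rx": 0, "ry": 0, "rz": 0, "x": 0, "y": -1, "z": 0, "fingers": 4}
    - {"rx": 0, "ry": 0, "rz": 0, "x": 0, "y": -3, "z": 0, "fingers": 4}
    - {"rx": 0, "ry": 0, "rz": 0, "x": 0, "y": -8, "z": 0, "fingers": 4}
    - {"rx": 0, "ry": 0, "rz": 0, "x": 0, "y": -13, "z": 0, "fingers": 4}
    - {"rx": 0, "ry": 0, "rz": 0, "x": 0, "y": -18, "z": 0, "fingers": 4}

```text
clock: 22.25
eef_pos: [0.6355, 0.1018, 0.2509]
orientation: [0.707, -0.707, 0.022, -0.022]
wrist_force: [0.8, 0.2, -0.4]
grip_width: 0.47
```

```bash
python3 - <<'E'
from h import *
s,p,Rt=st(); print(p,s['wrist_force'])
snap('side','k.png',(270,200,350,260),6); grab_frame('top')
for n in('side','top'): print([x for x in lm(n,'fuse1')]); print([mang(n,'fuse1',.07,np.array([.633,.1017]),.04)])
go((.4363,-.406,.25),Rd(56.5))
E
```

```text
[0.63549399 0.10178828 0.25087893] [ 0.76611763  0.22492421 -0.36689389]
[(0.65, array([ 0.4364, -0.4026,  0.0091])), (0.48, array([0.6331, 0.0983, 0.0604]))]
[[(0.52, 53, array([0.6319, 0.1083]), np.float64(10.3), array([ 7.1, 11.9]))]]
[(0.73, array([ 0.3637, -0.1041, -0.0034])), (0.43, array([ 0.4361, -0.4051,  0.0122]))]
[[]]
shift cm [-16.71  -0.28 -51.92] rot deg [ 0.1 29.9 -0.1]
```

View pics/k.png

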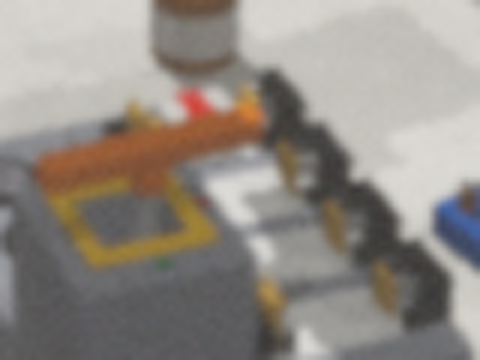

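Emit:
servo_tool:
  targets:
    - {"rx": 0, "ry": 6, "rz": 0, "x": -1.4, "y": 0, "z": -4.5, "fingers": 5}
    - {"rx": 0, "ry": 12, "rz": 0, "x": -2.9, "y": 0, "z": -9, "fingers": 5}
    - {"rx": 0, "ry": 18, "rz": 0, "x": -4.4, "y": 0, "z": -13.5, "fingers": 5}
    - {"rx": 0, "ry": 24, "rz": 0, "x": -5.8, "y": 0, "z": -18, "fingers": 5}
    - {"rx": 0, "ry": 30, "rz": 0, "x": -7.2, "y": 0, "z": -22.5, "fingers": 5}

```text
clock: 23.15
eef_pos: [0.5488, -0.1197, 0.2472]
orientation: [-0.677, 0.677, -0.206, 0.205]
wrist_force: [0.5, 0.4, -0.7]
grip_width: 0.587
```

```bash
python3 - <<'E'
from h import *
go((.4363,-.407,.15),Rd(56.5))
E
```

```text
shift cm [  6.65   9.72 -30.12] rot deg [ 0.  -0.3 -0.1]
```

Emit:
servo_tool:
  targets:
    - {"rx": 0, "ry": 0, "rz": 0, "x": 1, "y": 0, "z": -4.5, "fingers": 5}
    - {"rx": 0, "ry": 0, "rz": 0, "x": 2, "y": 0, "z": -9, "fingers": 5}
    - {"rx": 0, "ry": 0, "rz": 0, "x": 3, "y": 2, "z": -13.5, "fingers": 5}
    - {"rx": 0, "ry": 0, "rz": 0, "x": 4, "y": 4, "z": -18, "fingers": 5}
    - {"rx": 0, "ry": 0, "rz": 0, "x": 5, "y": 6, "z": -22.5, "fingers": 5}

```text
clock: 23.65
eef_pos: [0.4662, -0.3341, 0.1868]
orientation: [0.677, -0.677, 0.205, -0.204]
wrist_force: [-0.3, 0.1, -0.0]
grip_width: 0.583
```

```bash
python3 - <<'E'
from h import *
go((.4363,-.407,.08),Rd(56.5))
snap('top','l.png',(225,150,325,250),6)
E
```

```text
shift cm [ 1.55 10.68 -7.73] rot deg [-0.  -0.1 -0.1]
```

View pics/l.png

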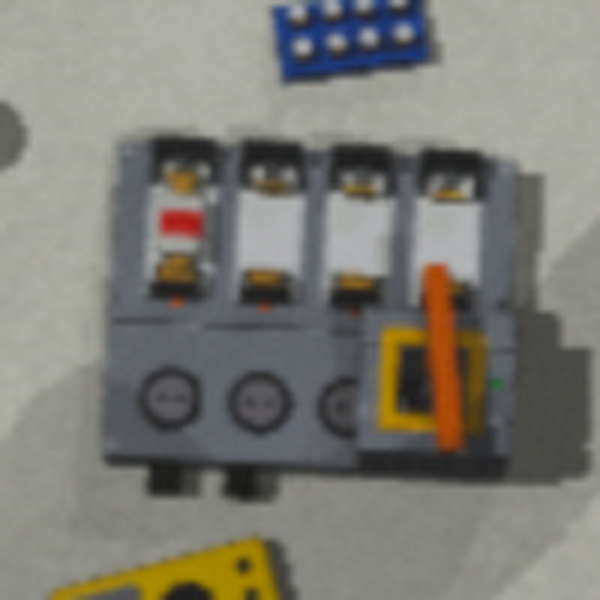

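Emit:
servo_tool:
  targets:
    - {"rx": 0, "ry": 0, "rz": 0, "x": 0.8, "y": 2, "z": -4, "fingers": 5}
    - {"rx": 0, "ry": 0, "rz": 0, "x": 1.5, "y": 5, "z": -7.7, "fingers": 5}
    - {"rx": 0, "ry": 0, "rz": 0, "x": 1.5, "y": 8, "z": -7.7, "fingers": 5}
    - {"rx": 0, "ry": 0, "rz": 0, "x": 1.5, "y": 10.5, "z": -7.7, "fingers": 5}
    - {"rx": 0, "ry": 0, "rz": 0, "x": 1.5, "y": 10.7, "z": -7.7, "fingers": 5}

```text
clock: 24.2
eef_pos: [0.4359, -0.4039, 0.0773]
orientation: [0.678, -0.676, 0.207, -0.202]
wrist_force: [0.4, -0.5, -0.3]
grip_width: 0.587
```

```bash
python3 - <<'E'
from h import *
print(st()[1]); go((.4363,-.4075,.018),Rd(56.5))
E
```

```text
[ 0.43585074 -0.40391917  0.07733972]
shift cm [ 0.28  5.93 -0.28] rot deg [-0.1 -0.1 -0.4]
```

Emit:
servo_tool:
  targets:
    - {"rx": 0, "ry": 0, "rz": 0, "x": 0.15, "y": 2.5, "z": -0.1, "fingers": 5}
    - {"rx": 0, "ry": 0, "rz": 0, "x": 0.15, "y": 4.5, "z": -0.1, "fingers": 5}
    - {"rx": 0, "ry": 0, "rz": 0, "x": 0.15, "y": 5.9, "z": -0.1, "fingers": 5}
    - {"rx": 0, "ry": 0, "rz": 0, "x": 0.15, "y": 5.9, "z": -0.1, "fingers": 5}
    - {"rx": 0, "ry": 0, "rz": 0, "x": 0.15, "y": 5.9, "z": -0.1, "fingers": 4}
  force: 50

```text
clock: 24.7
eef_pos: [0.4384, -0.407, 0.0232]
orientation: [-0.677, 0.677, -0.204, 0.204]
wrist_force: [0.0, 0.9, -0.2]
grip_width: 0.468
```

Emit:
servo_tool:
  targets:
    - {"rx": 0, "ry": 0, "rz": 0, "x": 0, "y": 0, "z": 0, "fingers": 3}
    - {"rx": 0, "ry": 0, "rz": 0, "x": 0, "y": 0, "z": 0, "fingers": 2}
    - {"rx": 0, "ry": 0, "rz": 0, "x": 0, "y": 0, "z": 0, "fingers": 2}
    - {"rx": 0, "ry": 0, "rz": 0, "x": 0, "y": 0, "z": 0, "fingers": 2}
    - {"rx": 0, "ry": 0, "rz": 0, "x": 0, "y": 0, "z": 0, "fingers": 2}

```text
clock: 25.2
eef_pos: [0.4386, -0.4074, 0.0238]
orientation: [-0.677, 0.677, -0.204, 0.205]
wrist_force: [-0.5, 0.9, 6.3]
grip_width: 0.286
```

Emit:
servo_tool:
  targets:
    - {"rx": 0, "ry": 0, "rz": 0, "x": 0, "y": 0, "z": 0, "fingers": 2}
    - {"rx": 0, "ry": 0, "rz": 0, "x": 0, "y": -2, "z": 0, "fingers": 2}
    - {"rx": 0, "ry": 0, "rz": 0, "x": 0, "y": -6, "z": 0, "fingers": 2}
    - {"rx": 0, "ry": 0, "rz": 0, "x": 0, "y": -10, "z": 0, "fingers": 2}
    - {"rx": 0, "ry": 0, "rz": 0, "x": 0, "y": -14, "z": 0, "fingers": 2}

```text
clock: 25.7
eef_pos: [0.4379, -0.4066, 0.1643]
orientation: [-0.677, 0.677, -0.204, 0.204]
wrist_force: [0.7, -1.2, -0.7]
grip_width: 0.287
```

```bash
python3 - <<'E'
from h import *
s,p,Rt=st(); print(p,s['wrist_force'])
snap('side','m.png',(270,280,370,380),5); grab_frame('top')
for n in('side','top'): print(lm(n,'fuse1'))
go((.632,.0438,.25),Rd(86.7))
E
```

```text
[ 0.43789416 -0.40663605  0.16432808] [ 0.74631761 -1.15657885 -0.74426219]
[(0.56, array([ 0.4368, -0.4007,  0.1505]))]
[(0.45, array([0.6334, 0.0995, 0.0605]))]
shift cm [-8.76 -8.72 48.27] rot deg [  0.  -30.3   0.1]
```

View pics/m.png

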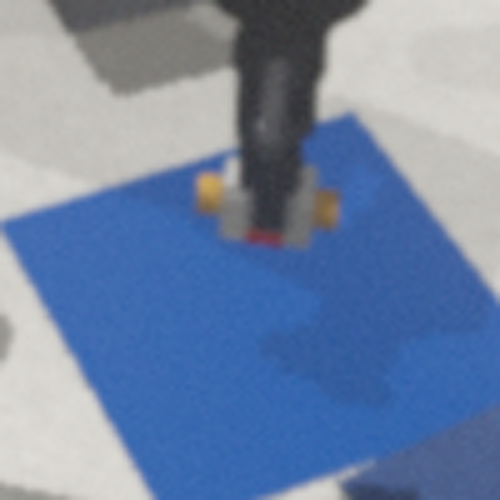

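```bash
python3 - <<'E'
from h import *
s,p,Rt=st(); im=grab_frame('side'); hsv=cv2.cvtColor(im,cv2.COLOR_RGB2HSV)
g=(hsv[:,:,0]>10)&(hsv[:,:,0]<35)&(hsv[:,:,1]>90)&(hsv[:,:,2]>80)
k,lab,stt,cen=cv2.connectedComponentsWithStats(g.astype(np.uint8))
ax=Rt.as_matrix()[:,0]; print(ax, p)
for i in range(1,k):
    P=onz('side',cen[i],p[2]-.0105)[0]
    if stt[i,4]>3 and np.linalg.norm(P[:2]-p[:2])<.06: print(stt[i],cen[i],P.round(4),((P-p)@ax).round(4))
im=grab_frame('top'); print(lm('top','fuse1'))
E
```

```text
[ 0.8331578  -0.55303235  0.00181814] [ 0.43817431 -0.40690583  0.16319754]
[310 316   4   6  21] [311.71428571 318.42857143] [ 0.4149 -0.3917  0.1527] -0.0278
[334 320   3   5  12] [334.91666667 321.83333333] [ 0.4569 -0.4216  0.1527] 0.0237
[(0.58, array([0.6308, 0.0994, 0.0578]))]
```

Emit:
servo_tool:
  targets:
    - {"rx": 0, "ry": 0, "rz": 0, "x": -0.2, "y": -4.5, "z": 1, "fingers": 2}
    - {"rx": 0, "ry": -7, "rz": 0, "x": -0.9, "y": -8, "z": 5, "fingers": 2}
    - {"rx": 0, "ry": -15, "rz": 0, "x": -1.7, "y": -8.7, "z": 9.5, "fingers": 2}
    - {"rx": 0, "ry": -23, "rz": 0, "x": -2.6, "y": -8.7, "z": 14.3, "fingers": 2}
    - {"rx": 0, "ry": -30.3, "rz": 0, "x": -3.5, "y": -8.7, "z": 19, "fingers": 2}
  force: 70

```text
clock: 26.55
eef_pos: [0.5143, -0.2273, 0.2485]
orientation: [0.707, -0.707, 0.019, -0.018]
wrist_force: [0.3, 0.4, -1.1]
grip_width: 0.28
```

```bash
python3 - <<'E'
from h import *
go((.632,.0438,.25),Rd(86.7))
E
```

```text
shift cm [10.35 -0.14 27.69] rot deg [-0.   0.3 -0.1]
```

Emit:
servo_tool:
  targets:
    - {"rx": 0, "ry": 0, "rz": 0, "x": 1.8, "y": 0, "z": 4.6, "fingers": 2}
    - {"rx": 0, "ry": 0, "rz": 0, "x": 3.5, "y": 0, "z": 9.2, "fingers": 2}
    - {"rx": 0, "ry": 0, "rz": 0, "x": 5.2, "y": 0, "z": 13.8, "fingers": 2}
    - {"rx": 0, "ry": 0, "rz": 6, "x": 7, "y": 0, "z": 18.4, "fingers": 2}
    - {"rx": 0, "ry": 0, "rz": 14, "x": 8.7, "y": 0, "z": 23, "fingers": 2}

```text
clock: 27.05
eef_pos: [0.6139, -0.0026, 0.2495]
orientation: [0.703, -0.699, 0.108, 0.067]
wrist_force: [-0.2, -1.6, -0.1]
grip_width: 0.282
```

```bash
cat >> h.py <<'E'
def bay(y,X,H,tilt,off=.0105,offx=-.002,yaw=86.7):
    Rg=Rd(yaw,tilt); c=O+U.apply([-.045+X/1e3,y,(H-13)/1e3]); m=Rg.as_matrix(); go(c-off*m[:,1]-offx*m[:,0],Rg)
E
python3 - <<'E'
from h import *
bay(-.029,5,130,32); bay(-.029,5,50,32)
E
```

```text
shift cm [3.01 5.59 4.73] rot deg [ 0.1 -0.  17.8]
shift cm [ 4.97 13.35  4.74] rot deg [ 0.1 -0.  17.8]
```

Emit:
servo_tool:
  targets:
    - {"rx": 0, "ry": 0, "rz": 6, "x": 1, "y": 0, "z": 3, "fingers": 2}
    - {"rx": 0, "ry": 0, "rz": 12, "x": 2, "y": 1.5, "z": 4.7, "fingers": 2}
    - {"rx": 0, "ry": 0, "rz": 17.8, "x": 3, "y": 5.5, "z": 4.7, "fingers": 2}
    - {"rx": 0, "ry": 0, "rz": 17.8, "x": 4, "y": 9.5, "z": 4.7, "fingers": 2}
    - {"rx": 0, "ry": 0, "rz": 17.8, "x": 4.9, "y": 13, "z": 4.7, "fingers": 2}

```text
clock: 27.55
eef_pos: [0.6319, 0.0416, 0.1066]
orientation: [0.685, -0.674, 0.215, 0.176]
wrist_force: [0.8, -0.1, -1.2]
grip_width: 0.277
```

```bash
python3 - <<'E'
from h import *
s,p,Rt=st(); print(p,s['wrist_force'])
grab_frame('side'); print(lm('side','fuse1'))
bay(-.029,5,50,32); bay(-.029,5,28,32);bay(-.029,-6,28,32)
E
```

```text
[0.63190861 0.04161632 0.10661386] [ 0.79738857 -0.05656306 -1.20308118]
[(0.59, array([ 0.5802,  0.0133, -0.0006])), (0.53, array([0.631 , 0.1011, 0.0636])), (0.52, array([0.6249, 0.045 , 0.0955]))]
shift cm [-0.04 -0.36  0.22] rot deg [ 0.  -0.  -0.4]
shift cm [1.14 1.5  0.22] rot deg [ 0.  -0.  -0.4]
shift cm [2.07 0.91 0.22] rot deg [ 0.  -0.  -0.4]
```

Emit:
servo_tool:
  targets:
    - {"rx": 0, "ry": 0, "rz": 0, "x": 0.4, "y": 0.5, "z": 0.15, "fingers": 2}
    - {"rx": 0, "ry": 0, "rz": 0, "x": 0.8, "y": 1.0, "z": 0.2, "fingers": 2}
    - {"rx": 0, "ry": 0, "rz": 0, "x": 1.15, "y": 1.5, "z": 0.2, "fingers": 2}
    - {"rx": 0, "ry": 0, "rz": 0, "x": 1.15, "y": 1.5, "z": 0.2, "fingers": 2}
    - {"rx": 0, "ry": 0, "rz": 0, "x": 1.15, "y": 1.5, "z": 0.2, "fingers": 2}

```text
clock: 28.15
eef_pos: [0.6348, 0.0434, 0.093]
orientation: [0.685, -0.674, 0.213, 0.174]
wrist_force: [-1.7, -0.3, -1.3]
grip_width: 0.28
```

Emit:
servo_tool:
  targets:
    - {"rx": 0, "ry": 0, "rz": 0, "x": 0.3, "y": -0.2, "z": 0, "fingers": 2}
    - {"rx": 0, "ry": 0, "rz": 0, "x": 0.6, "y": -0.4, "z": 0, "fingers": 2}
    - {"rx": 0, "ry": 0, "rz": 0, "x": 0.93, "y": -0.6, "z": 0, "fingers": 2}
    - {"rx": 0, "ry": 0, "rz": 0, "x": 0.93, "y": -0.6, "z": 0, "fingers": 2}
    - {"rx": 0, "ry": 0, "rz": 0, "x": 0.93, "y": -0.6, "z": 0, "fingers": 2}

```text
clock: 28.65
eef_pos: [0.6456, 0.0428, 0.0929]
orientation: [0.685, -0.674, 0.214, 0.175]
wrist_force: [-7.7, 0.5, 1.7]
grip_width: 0.28
```

```bash
python3 - <<'E'
from h import *
s,p,Rt=st(); print(p,s['wrist_force'],s['ft_torque'])
for t,H in((32,28),(24,24),(16,20.5),(8,17),(0,13)): bay(-.029,-6,H,t)
E
```

```text
[0.64562033 0.04281574 0.09290866] [-7.73582904  0.46804158  1.69917453] [ 0.10363377  1.13742439 -0.00374417]
shift cm [0.15 0.74 0.  ] rot deg [0.  0.  0.1]
shift cm [0.22 1.06 0.  ] rot deg [ 0.   0.  -7.9]
shift cm [0.25 1.36 0.  ] rot deg [  0.    0.  -15.9]
shift cm [0.29 1.68 0.  ] rot deg [  0.    0.  -23.9]
shift cm [0.36 2.06 0.  ] rot deg [  0.    0.  -31.9]
```

Emit:
servo_tool:
  targets:
    - {"rx": 0, "ry": 0, "rz": 0, "x": 0.1, "y": 0.35, "z": 0, "fingers": 2}
    - {"rx": 0, "ry": 0, "rz": 0, "x": 0.18, "y": 0.7, "z": 0, "fingers": 2}
    - {"rx": 0, "ry": 0, "rz": 0, "x": 0.19, "y": 0.72, "z": 0, "fingers": 2}
    - {"rx": 0, "ry": 0, "rz": -8, "x": 0.26, "y": 1.03, "z": 0, "fingers": 2}
    - {"rx": 0, "ry": 0, "rz": -8, "x": 0.26, "y": 1.03, "z": 0, "fingers": 2}

```text
clock: 29.15
eef_pos: [0.641, 0.0431, 0.0815]
orientation: [0.696, -0.688, 0.165, 0.126]
wrist_force: [-7.8, 0.0, -5.5]
grip_width: 0.285
```

```bash
python3 - <<'E'
from h import *
s,p,Rt=st(); print(p,s['wrist_force'],s['ft_torque'])
for t,H in((24,24),(16,20.5),(8,17),(0,13)): bay(-.029,-6,H,t)
E
```

```text
[0.64096531 0.04306052 0.08154917] [-7.79355858  0.01531334 -5.51561967] [0.06286723 0.67171119 0.01086038]
shift cm [ 0.03 -0.15  0.01] rot deg [0.  0.  0.2]
shift cm [0.03 0.15 0.01] rot deg [ 0.   0.  -7.8]
shift cm [0.02 0.48 0.01] rot deg [  0.    0.  -15.8]
shift cm [0.03 0.87 0.01] rot deg [  0.    0.  -23.8]
```

Emit:
servo_tool:
  targets:
    - {"rx": 0, "ry": 0, "rz": -6, "x": 0.03, "y": 0.1, "z": 0, "fingers": 2}
    - {"rx": 0, "ry": 0, "rz": -12, "x": 0.03, "y": 0.35, "z": 0, "fingers": 2}
    - {"rx": 0, "ry": 0, "rz": -18, "x": 0.03, "y": 0.6, "z": 0, "fingers": 2}
    - {"rx": 0, "ry": 0, "rz": -24, "x": 0.03, "y": 0.9, "z": 0, "fingers": 2}
    - {"rx": 0, "ry": 0, "rz": -24, "x": 0.03, "y": 0.9, "z": 0, "fingers": 2}

```text
clock: 29.65
eef_pos: [0.6375, 0.0432, 0.0742]
orientation: [-0.707, 0.707, -0.019, 0.021]
wrist_force: [-6.9, -0.1, -4.6]
grip_width: 0.279
```

```bash
python3 - <<'E'
from h import *
s,p,Rt=st(); print(p,s['wrist_force'],s['ft_torque'])
bay(-.029,-6,13,0)
E
```

```text
[0.63752704 0.04322558 0.07423178] [-6.90919917 -0.07775894 -4.6071717 ] [0.05487589 1.3598206  0.04107845]
shift cm [0.02 0.07 0.01] rot deg [0.  0.  0.2]
```

Emit:
servo_tool:
  targets:
    - {"rx": 0, "ry": 0, "rz": 0, "x": 0, "y": 0.05, "z": 0, "fingers": 2}
    - {"rx": 0, "ry": 0, "rz": 0, "x": 0, "y": 0.1, "z": 0, "fingers": 2}
    - {"rx": 0, "ry": 0, "rz": 0, "x": 0, "y": 0.15, "z": 0, "fingers": 2}
    - {"rx": 0, "ry": 0, "rz": 0, "x": 0, "y": 0.2, "z": 0, "fingers": 2}
    - {"rx": 0, "ry": 0, "rz": 0, "x": 0, "y": 0.2, "z": 0, "fingers": 2}

```text
clock: 30.15
eef_pos: [0.6389, 0.0432, 0.0739]
orientation: [-0.707, 0.707, -0.02, 0.021]
wrist_force: [-17.6, 0.2, 17.8]
grip_width: 0.279
```

Emit:
servo_tool:
  targets:
    - {"rx": 0, "ry": 0, "rz": 0, "x": -0.1, "y": 0, "z": 0, "fingers": 2}
    - {"rx": 0, "ry": 0, "rz": 0, "x": -0.2, "y": 0, "z": 0, "fingers": 2}
    - {"rx": 0, "ry": 0, "rz": 0, "x": -0.3, "y": 0, "z": 0, "fingers": 2}
    - {"rx": 0, "ry": 0, "rz": 0, "x": -0.3, "y": 0, "z": 0, "fingers": 2}
    - {"rx": 0, "ry": 0, "rz": 0, "x": -0.3, "y": 0, "z": 0, "fingers": 2}

```text
clock: 30.65
eef_pos: [0.6374, 0.0432, 0.0739]
orientation: [-0.707, 0.707, -0.018, 0.022]
wrist_force: [-1.9, 0.1, 9.0]
grip_width: 0.281
```

Emit:
servo_tool:
  targets:
    - {"rx": 0, "ry": 0, "rz": 0, "x": -0.1, "y": 0, "z": 0, "fingers": 2}
    - {"rx": 0, "ry": 0, "rz": 0, "x": -0.2, "y": 0, "z": 0, "fingers": 2}
    - {"rx": 0, "ry": 0, "rz": 0, "x": -0.2, "y": 0, "z": 0, "fingers": 2}
    - {"rx": 0, "ry": 0, "rz": 0, "x": -0.2, "y": 0, "z": 0, "fingers": 2}
    - {"rx": 0, "ry": 0, "rz": 0, "x": -0.2, "y": 0, "z": 0, "fingers": 2}

```text
clock: 31.15
eef_pos: [0.6356, 0.0433, 0.0739]
orientation: [-0.707, 0.707, -0.018, 0.023]
wrist_force: [-1.2, 0.9, 7.1]
grip_width: 0.279
```

Emit:
servo_tool:
  targets:
    - {"rx": 0, "ry": 0, "rz": 0, "x": 0, "y": 0, "z": 0, "fingers": 3}
    - {"rx": 0, "ry": 0, "rz": 0, "x": 0, "y": 0, "z": 0, "fingers": 4}
    - {"rx": 0, "ry": 0, "rz": 0, "x": 0, "y": 0, "z": 0, "fingers": 4}
    - {"rx": 0, "ry": 0, "rz": 0, "x": 0, "y": 0, "z": 0, "fingers": 4}
    - {"rx": 0, "ry": 0, "rz": 0, "x": 0, "y": 0, "z": 0, "fingers": 4}

```text
clock: 31.65
eef_pos: [0.6343, 0.0434, 0.0721]
orientation: [-0.707, 0.707, -0.019, 0.021]
wrist_force: [0.0, -0.1, 0.3]
grip_width: 0.471
```

Emit:
servo_tool:
  targets:
    - {"rx": 0, "ry": 0, "rz": 0, "x": 0, "y": -1, "z": 0, "fingers": 4}
    - {"rx": 0, "ry": 0, "rz": 0, "x": 0, "y": -3, "z": 0, "fingers": 4}
    - {"rx": 0, "ry": 0, "rz": 0, "x": 0, "y": -8, "z": 0, "fingers": 4}
    - {"rx": 0, "ry": 0, "rz": 0, "x": 0, "y": -13, "z": 0, "fingers": 4}
    - {"rx": 0, "ry": 0, "rz": 0, "x": 0, "y": -18, "z": 0, "fingers": 4}

```text
clock: 32.15
eef_pos: [0.6332, 0.0434, 0.2551]
orientation: [-0.707, 0.707, -0.019, 0.022]
wrist_force: [-0.2, 0.8, 0.3]
grip_width: 0.473
```

```bash
python3 - <<'E'
from h import *
s,p,Rt=st(); print(p,s['wrist_force'])
im=snap('side','n.png',(250,190,350,260),7); grab_frame('top')
for n in('side','top'):
    print([x for x in lm(n,'fuse1')]); print(n,[x for x in lm(n,'key')]); print([x for x in lm(n,'key_mouth')])
print(mang('side','key',.185,np.array([.52,-.06]),.06,True))
go((.520,-.062,.28),Rd(94.5))
E
```

```text
[0.63320964 0.04343099 0.25510278] [-0.15839138  0.82726681  0.34828221]
[(0.71, array([0.6283, 0.0462, 0.0632])), (0.59, array([0.6318, 0.0997, 0.0652])), (0.4, array([ 0.363 , -0.0991, -0.0017]))]
side [(0.75, array([ 0.5277, -0.0643,  0.1773])), (0.71, array([0.2619, 0.2681, 0.1557])), (0.52, array([0.3345, 0.5171, 0.1558]))]
[(0.72, array([0.3362, 0.5181, 0.001 ])), (0.7, array([ 0.2646,  0.2604, -0.0021]))]
[]
top [(0.7, array([ 0.5247, -0.0666,  0.1746])), (0.66, array([0.3314, 0.5124, 0.1584])), (0.39, array([0.2615, 0.2661, 0.1624])), (0.19, array([ 0.5181, -0.0622,  0.0136]))]
[(0.73, array([ 0.5183, -0.0608,  0.0127])), (0.59, array([0.2614, 0.2598, 0.001 ])), (0.53, array([ 0.3312,  0.516 , -0.0028]))]
[(0.89, 97, array([ 0.5205, -0.0732]), np.float64(4.8), array([ 7.9, 31.5]))]
shift cm [-10.71  -2.9  -11.17] rot deg [ 0.  -7.8  0.1]
```

View pics/n.png

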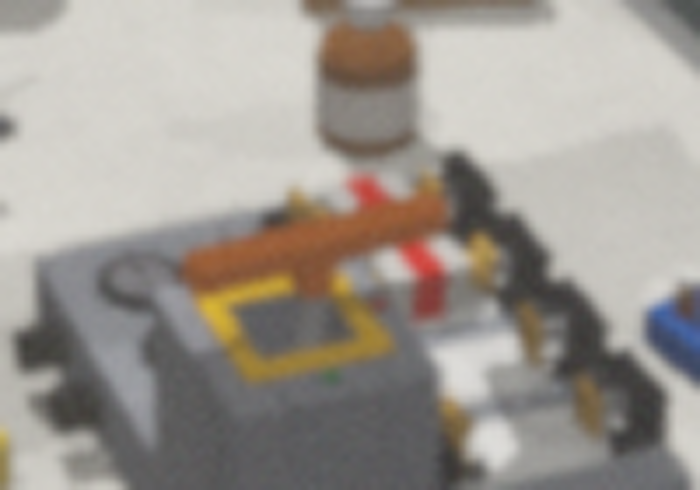

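Emit:
servo_tool:
  targets:
    - {"rx": 0, "ry": -2, "rz": 0, "x": -2.7, "y": -0.5, "z": -2.8, "fingers": 5}
    - {"rx": 0, "ry": -4, "rz": 0, "x": -5.3, "y": -0.5, "z": -5.6, "fingers": 5}
    - {"rx": 0, "ry": -6, "rz": 0, "x": -8, "y": -0.5, "z": -8.4, "fingers": 5}
    - {"rx": 0, "ry": -8, "rz": 0, "x": -10.1, "y": -0.5, "z": -11.3, "fingers": 5}
    - {"rx": 0, "ry": -8, "rz": 0, "x": -10.1, "y": -0.5, "z": -11.3, "fingers": 5}

```text
clock: 33.15
eef_pos: [0.5244, -0.0659, 0.2568]
orientation: [-0.706, 0.707, 0.03, -0.028]
wrist_force: [0.3, 0.9, -0.6]
grip_width: 0.586
```

```bash
python3 - <<'E'
from h import *
Rg=Rd(95,2.8); print(st()[1]); go(np.array([.526,-.064,.177])+.008*Rg.as_matrix()[:,1],Rg)
snap('top','o.png',(240,160,310,220),8)
E
```

```text
[ 0.52442456 -0.06592239  0.25683911]
shift cm [0.11 8.78 0.19] rot deg [ 0.  -0.4  3. ]
```

View pics/o.png

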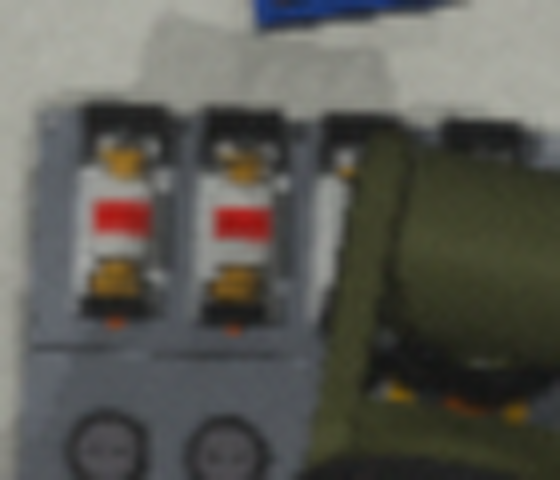

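Emit:
servo_tool:
  targets:
    - {"rx": 0, "ry": 0, "rz": 3, "x": 0.1, "y": 2, "z": 0.15, "fingers": 5}
    - {"rx": 0, "ry": 0, "rz": 3, "x": 0.1, "y": 4.5, "z": 0.15, "fingers": 5}
    - {"rx": 0, "ry": 0, "rz": 3, "x": 0.1, "y": 7, "z": 0.15, "fingers": 5}
    - {"rx": 0, "ry": 0, "rz": 3, "x": 0.1, "y": 8.7, "z": 0.15, "fingers": 5}
    - {"rx": 0, "ry": 0, "rz": 3, "x": 0.1, "y": 8.7, "z": 0.15, "fingers": 4}
  force: 60

```text
clock: 33.7
eef_pos: [0.527, -0.0612, 0.1673]
orientation: [-0.706, 0.707, 0.01, -0.048]
wrist_force: [0.7, 0.3, 0.5]
grip_width: 0.474
```

Emit:
servo_tool:
  targets:
    - {"rx": 0, "ry": 0, "rz": 0, "x": 0, "y": 0, "z": 0, "fingers": 3}
    - {"rx": 0, "ry": 0, "rz": 0, "x": 0, "y": 0, "z": 0, "fingers": 2}
    - {"rx": 0, "ry": 0, "rz": 0, "x": 0, "y": 0, "z": 0, "fingers": 1}
    - {"rx": 0, "ry": 0, "rz": 0, "x": 0, "y": 0, "z": 0, "fingers": 1}
    - {"rx": 0, "ry": 0, "rz": 0, "x": 0, "y": 0, "z": 0, "fingers": 1}

```text
clock: 34.2
eef_pos: [0.5279, -0.0619, 0.1709]
orientation: [-0.705, 0.707, 0.013, -0.046]
wrist_force: [0.3, 3.3, 6.4]
grip_width: 0.174
```

```bash
python3 - <<'E'
from h import *
s,p,Rt=st(); print(p,s['wrist_force'],s['ft_torque'],s['grip_width'])
go((.519,-.061,.173),Rd(95))
E
```

```text
[ 0.52794574 -0.06187004  0.17088903] [0.33765006 3.27708143 6.3845691 ] [ 0.74059216  0.01377936 -0.05041716] 0.1744282717911486
shift cm [-0.89 -0.17  0.16] rot deg [ 0.  -0.3 -2.7]
```

Emit:
servo_tool:
  targets:
    - {"rx": 0, "ry": 0, "rz": -1, "x": -0.3, "y": -0.15, "z": 0, "fingers": 1}
    - {"rx": 0, "ry": 0, "rz": -2, "x": -0.6, "y": -0.3, "z": 0.05, "fingers": 1}
    - {"rx": 0, "ry": 0, "rz": -2.7, "x": -0.9, "y": -0.4, "z": 0.1, "fingers": 1}
    - {"rx": 0, "ry": 0, "rz": -2.7, "x": -0.9, "y": -0.4, "z": 0.1, "fingers": 1}
    - {"rx": 0, "ry": 0, "rz": -2.7, "x": -0.9, "y": -0.4, "z": 0.1, "fingers": 1}

```text
clock: 34.7
eef_pos: [0.5187, -0.0618, 0.1744]
orientation: [-0.706, 0.707, 0.029, -0.029]
wrist_force: [3.0, 1.8, -3.6]
grip_width: 0.176
```

```bash
python3 - <<'E'
from h import *
s,p,Rt=st(); print(p,s['wrist_force'],s['ft_torque'],s['grip_width'])
go((.519,-.061,.174),Rd(95))
E
```

```text
[ 0.51868277 -0.06184162  0.1744214 ] [ 3.02271033  1.77839418 -3.55483438] [ 0.2885926  -0.79394801 -0.0304912 ] 0.17604382528600945
shift cm [0.04 0.04 0.08] rot deg [ 0.  -0.3 -0.1]
```

Emit:
servo_tool:
  targets:
    - {"rx": 0, "ry": 7, "rz": 0, "x": 0.1, "y": 0, "z": 0, "fingers": 1}
    - {"rx": 0, "ry": 14, "rz": 0, "x": 0.1, "y": 0, "z": 0, "fingers": 1}
    - {"rx": 0, "ry": 21, "rz": 0, "x": 0.1, "y": 0, "z": 0, "fingers": 1}
    - {"rx": 0, "ry": 28, "rz": 0, "x": 0.1, "y": 0, "z": 0, "fingers": 1}
    - {"rx": 0, "ry": 35, "rz": 0, "x": 0.1, "y": 0, "z": 0, "fingers": 1}

```text
clock: 35.2
eef_pos: [0.5195, -0.0617, 0.1742]
orientation: [-0.682, 0.683, -0.187, 0.185]
wrist_force: [-0.2, 0.8, -2.8]
grip_width: 0.17
```

Emit:
servo_tool:
  targets:
    - {"rx": 0, "ry": 7, "rz": 0, "x": 0, "y": 0, "z": 0, "fingers": 1}
    - {"rx": 0, "ry": 14, "rz": 0, "x": 0, "y": 0, "z": 0, "fingers": 1}
    - {"rx": 0, "ry": 21, "rz": 0, "x": 0, "y": 0, "z": 0, "fingers": 1}
    - {"rx": 0, "ry": 28, "rz": 0, "x": 0, "y": 0, "z": 0, "fingers": 1}
    - {"rx": 0, "ry": 35, "rz": 0, "x": 0, "y": 0, "z": 0, "fingers": 1}

```text
clock: 35.7
eef_pos: [0.5192, -0.0617, 0.1741]
orientation: [-0.594, 0.595, -0.384, 0.382]
wrist_force: [-1.9, 1.4, -0.3]
grip_width: 0.174
```

Emit:
servo_tool:
  targets:
    - {"rx": 0, "ry": 7, "rz": 0, "x": 0, "y": 0, "z": 0, "fingers": 1}
    - {"rx": 0, "ry": 14, "rz": 0, "x": 0, "y": 0, "z": 0, "fingers": 1}
    - {"rx": 0, "ry": 21, "rz": 0, "x": 0, "y": 0, "z": 0, "fingers": 1}
    - {"rx": 0, "ry": 28, "rz": 0, "x": 0, "y": 0, "z": 0, "fingers": 1}
    - {"rx": 0, "ry": 35, "rz": 0, "x": 0, "y": 0, "z": 0, "fingers": 1}

```text
clock: 36.2
eef_pos: [0.5189, -0.0614, 0.1741]
orientation: [0.451, -0.453, 0.545, -0.543]
wrist_force: [-4.0, 3.6, 0.9]
grip_width: 0.175
```

```bash
python3 - <<'E'
from h import *
s,p,Rt=st(); print(p,s['wrist_force'],s['ft_torque'],s['grip_width']); z=Rt.as_matrix()[:,2]; print(np.degrees(np.arctan2(z[1],z[0])))
E
```

```text
[ 0.51893197 -0.061371    0.17405498] [-3.99810019  3.63384855  0.92254724] [1.01258934 1.0447952  0.15745153] 0.17474526566001952
-10.548920201902627
```

Emit:
servo_tool:
  targets:
    - {"rx": 0, "ry": 1.5, "rz": 0, "x": 0, "y": 0, "z": 0, "fingers": 1}
    - {"rx": 0, "ry": 3, "rz": 0, "x": 0, "y": 0, "z": 0, "fingers": 1}
    - {"rx": 0, "ry": 4.5, "rz": 0, "x": 0, "y": 0, "z": 0, "fingers": 1}
    - {"rx": 0, "ry": 6, "rz": 0, "x": 0, "y": 0, "z": 0, "fingers": 1}
    - {"rx": 0, "ry": 7, "rz": 0, "x": 0, "y": 0, "z": 0, "fingers": 1}

```text
clock: 36.7
eef_pos: [0.519, -0.0613, 0.174]
orientation: [0.419, -0.421, 0.57, -0.568]
wrist_force: [-4.3, 4.4, 0.5]
grip_width: 0.174
```

```bash
python3 - <<'E'
from h import *
s,p,Rt=st(); print(p,s['wrist_force'],s['ft_torque'],s['grip_width']); z=Rt.as_matrix()[:,2]; print(np.degrees(np.arctan2(z[1],z[0])))
E
```

```text
[ 0.51902235 -0.06134611  0.17404773] [-4.34216619  4.43866744  0.52162755] [1.19799859 1.18894383 0.14977649] 0.1736651001490391
-17.177986348792743
```

Emit:
servo_tool:
  targets:
    - {"rx": 0, "ry": 1, "rz": 0, "x": 0, "y": 0, "z": 0, "fingers": 1}
    - {"rx": 0, "ry": 2, "rz": 0, "x": 0, "y": 0, "z": 0, "fingers": 1}
    - {"rx": 0, "ry": 3, "rz": 0, "x": 0, "y": 0, "z": 0, "fingers": 1}
    - {"rx": 0, "ry": 3, "rz": 0, "x": 0, "y": 0, "z": 0, "fingers": 1}
    - {"rx": 0, "ry": 3, "rz": 0, "x": 0, "y": 0, "z": 0, "fingers": 1}
  force: 80

```text
clock: 37.2
eef_pos: [0.519, -0.0613, 0.174]
orientation: [0.404, -0.406, 0.581, -0.579]
wrist_force: [-3.3, 3.4, -0.2]
grip_width: 0.167
```

```bash
python3 - <<'E'
from h import *
s,p,Rt=st(); print(p,s['wrist_force'],s['ft_torque'],s['grip_width']); z=Rt.as_matrix()[:,2]; print(np.degrees(np.arctan2(z[1],z[0])))
E
```

```text
[ 0.51899823 -0.06129336  0.1739629 ] [-3.34172123  3.41484873 -0.23373963] [1.22020547 1.14670543 0.30043716] 0.16685355172237848
-20.106432669876114
```

Emit:
servo_tool:
  targets:
    - {"rx": 0, "ry": 1, "rz": 0, "x": 0, "y": 0, "z": 0, "fingers": 1}
    - {"rx": 0, "ry": 2, "rz": 0, "x": 0, "y": 0, "z": 0, "fingers": 1}
    - {"rx": 0, "ry": 3, "rz": 0, "x": 0, "y": 0, "z": 0, "fingers": 1}
    - {"rx": 0, "ry": 4, "rz": 0, "x": 0, "y": 0, "z": 0, "fingers": 1}
    - {"rx": 0, "ry": 4, "rz": 0, "x": 0, "y": 0, "z": 0, "fingers": 1}

```text
clock: 37.7
eef_pos: [0.519, -0.0612, 0.174]
orientation: [0.383, -0.386, 0.594, -0.593]
wrist_force: [-3.4, 4.5, -0.3]
grip_width: 0.169
```

```bash
python3 - <<'E'
from h import *
s,p,Rt=st(); print(p,s['wrist_force'],s['ft_torque'],s['grip_width']); z=Rt.as_matrix()[:,2]; print(np.degrees(np.arctan2(z[1],z[0])))
E
```

```text
[ 0.51900577 -0.06121886  0.17398621] [-3.44673417  4.4917492  -0.30749399] [1.3135238  1.14482803 0.60890862] 0.16863655570313268
-24.111722626115142
```

Emit:
servo_tool:
  targets:
    - {"rx": 0, "ry": -4, "rz": 0, "x": 0, "y": 0, "z": 0, "fingers": 1}
    - {"rx": 0, "ry": -8, "rz": 0, "x": 0, "y": 0, "z": 0, "fingers": 1}
    - {"rx": 0, "ry": -13, "rz": 0, "x": 0, "y": 0, "z": 0, "fingers": 1}
    - {"rx": 0, "ry": -13, "rz": 0, "x": 0, "y": -0.5, "z": 0, "fingers": 1}
    - {"rx": 0, "ry": -13, "rz": 0, "x": 0, "y": -1.5, "z": 0, "fingers": 1}

```text
clock: 38.2
eef_pos: [0.519, -0.0615, 0.1888]
orientation: [0.447, -0.449, 0.548, -0.546]
wrist_force: [-1.8, 2.2, -5.1]
grip_width: 0.171
```

Emit:
servo_tool:
  targets:
    - {"rx": 0, "ry": 0, "rz": 0, "x": 0, "y": -1.5, "z": 0, "fingers": 1}
    - {"rx": 0, "ry": 0, "rz": 0, "x": 0, "y": -4, "z": 0, "fingers": 1}
    - {"rx": 0, "ry": 0, "rz": 0, "x": 0, "y": -8, "z": 0, "fingers": 1}
    - {"rx": 0, "ry": 0, "rz": 0, "x": 0, "y": -12.5, "z": 0, "fingers": 1}
    - {"rx": 0, "ry": 0, "rz": 0, "x": 0, "y": -17, "z": 0, "fingers": 1}

```text
clock: 38.7
eef_pos: [0.5197, -0.0618, 0.3623]
orientation: [-0.448, 0.448, -0.547, 0.548]
wrist_force: [1.3, -0.7, -2.6]
grip_width: 0.173
```

```bash
python3 - <<'E'
from h import *
s,p,Rt=st(); print(p,s['wrist_force'],s['ft_torque'],s['grip_width']); z=Rt.as_matrix()[:,2]; print(np.degrees(np.arctan2(z[1],z[0])))
grab_frame('side'); grab_frame('top')
for n in('side','top'): print(lm(n,'key')); print(lm(n,'key_mouth'))
go((.474,.359,.37),Rd(22))
E
```

```text
[ 0.51966202 -0.06183393  0.36232245] [ 1.32163197 -0.67495854 -2.58471687] [-0.05371892 -0.03957583 -0.00743818] 0.17317737269437822
-11.383103956891407
[(0.87, array([ 0.521 , -0.0586,  0.3683])), (0.77, array([0.261 , 0.2643, 0.1549])), (0.72, array([0.3337, 0.5158, 0.1589]))]
[(0.89, array([ 0.5229, -0.0597,  0.2083])), (0.77, array([ 0.2637,  0.2612, -0.    ])), (0.53, array([3.325e-01, 5.172e-01, 5.000e-04]))]
[(0.79, array([0.3306, 0.5163, 0.1601])), (0.59, array([ 0.5213, -0.0619,  0.3722])), (0.52, array([ 0.3785,  0.1051, -0.0009])), (0.51, array([0.2615, 0.266 , 0.1641])), (0.42, array([ 0.6201, -0.0723,  0.0626]))]
[(0.72, array([ 0.333 ,  0.5163, -0.0021])), (0.67, array([ 0.2642,  0.2592, -0.0034]))]
shift cm [-40.35  -1.2  -12.74] rot deg [  0.2 -33.3   0. ]
```

Emit:
servo_tool:
  targets:
    - {"rx": 0, "ry": -7, "rz": 0, "x": -4.3, "y": -0.5, "z": -1.3, "fingers": 1}
    - {"rx": 0, "ry": -14, "rz": 0, "x": -8.6, "y": -1, "z": -2.6, "fingers": 1}
    - {"rx": 0, "ry": -21, "rz": 0, "x": -13, "y": -1.2, "z": -4.1, "fingers": 1}
    - {"rx": 0, "ry": -28, "rz": 0, "x": -17.5, "y": -1.2, "z": -5.5, "fingers": 1}
    - {"rx": 0, "ry": -33.3, "rz": 0, "x": -22, "y": -1.2, "z": -6.9, "fingers": 1}

```text
clock: 39.5
eef_pos: [0.4946, 0.1693, 0.3699]
orientation: [-0.586, 0.588, -0.395, 0.393]
wrist_force: [0.8, -0.7, -2.8]
grip_width: 0.17
```

```bash
python3 - <<'E'
from h import *
go((.474,.359,.37),Rd(22))
E
```

```text
shift cm [-18.34  -0.03   5.27] rot deg [ 0.2  0.3 -0. ]
```

Emit:
servo_tool:
  targets:
    - {"rx": 0, "ry": 0, "rz": 0, "x": -4.5, "y": 0, "z": 1.3, "fingers": 1}
    - {"rx": 0, "ry": 0, "rz": 0, "x": -9, "y": 0, "z": 2.6, "fingers": 1}
    - {"rx": 0, "ry": 0, "rz": 0, "x": -13.5, "y": 0, "z": 3.9, "fingers": 1}
    - {"rx": 0, "ry": 0, "rz": 0, "x": -17, "y": 0, "z": 5, "fingers": 1}
    - {"rx": 0, "ry": 0, "rz": 0, "x": -18.3, "y": 0, "z": 5.3, "fingers": 1}

```text
clock: 40.0
eef_pos: [0.4749, 0.3601, 0.3688]
orientation: [-0.585, 0.588, -0.396, 0.394]
wrist_force: [-1.0, -0.5, -4.0]
grip_width: 0.169
```

```bash
python3 - <<'E'
from h import *
snap('side','p.png',(170,90,290,230),4); grab_frame('top')
s,p,Rt=st(); print(p)
for n in('side','top'): print(lm(n,'key',2)); print(lm(n,'key_mouth',2)); print(lm(n,'rest'))
go((.474,.359,.37),Rd(22)); go((.474,.359,.18),Rd(22))
E
```

```text
[0.47530925 0.35848266 0.36920821]
[(0.89, array([0.2632, 0.2643, 0.1565])), (0.61, array([0.4754, 0.3598, 0.3703]))]
[(0.84, array([ 0.2634,  0.2625, -0.0026])), (0.68, array([0.4773, 0.3643, 0.2138]))]
[(0.72, array([0.473 , 0.3627, 0.1862]))]
[(0.53, array([0.3325, 0.5132, 0.1593])), (0.4, array([0.4734, 0.36  , 0.3719]))]
[(0.67, array([ 0.332 ,  0.5177, -0.004 ]))]
[(0.82, array([0.4707, 0.3611, 0.1861]))]
shift cm [-0.34  0.13 -0.1 ] rot deg [ 0.1 -0.1 -0. ]
shift cm [-0.34 19.13 -0.07] rot deg [ 0.1 -0.1 -0. ]
```

View pics/p.png

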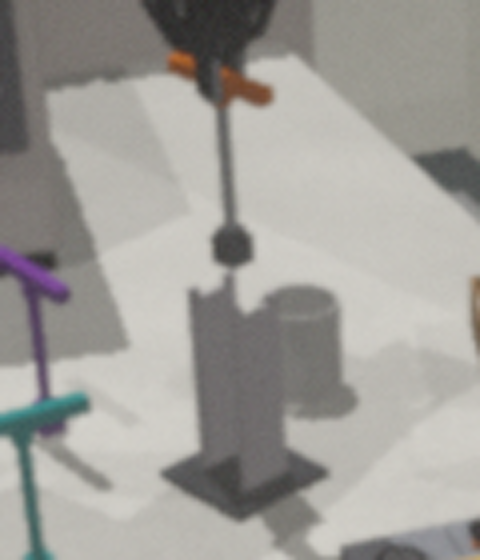

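Emit:
servo_tool:
  targets:
    - {"rx": 0, "ry": 0, "rz": 0, "x": -0.1, "y": 2, "z": -0.1, "fingers": 1}
    - {"rx": 0, "ry": 0, "rz": 0, "x": -0.1, "y": 5, "z": -0.1, "fingers": 1}
    - {"rx": 0, "ry": 0, "rz": 0, "x": -0.1, "y": 8, "z": -0.1, "fingers": 1}
    - {"rx": 0, "ry": 0, "rz": 0, "x": -0.1, "y": 11, "z": -0.1, "fingers": 1}
    - {"rx": 0, "ry": 0, "rz": 0, "x": -0.1, "y": 14, "z": -0.1, "fingers": 1}

```text
clock: 40.9
eef_pos: [0.4744, 0.3569, 0.2302]
orientation: [-0.586, 0.586, -0.396, 0.395]
wrist_force: [0.6, -0.2, -3.4]
grip_width: 0.17
```

Emit:
servo_tool:
  targets:
    - {"rx": 0, "ry": 0, "rz": 0, "x": 0, "y": 1.0, "z": 0, "fingers": 1}
    - {"rx": 0, "ry": 0, "rz": 0, "x": 0, "y": 2.0, "z": 0, "fingers": 1}
    - {"rx": 0, "ry": 0, "rz": 0, "x": 0, "y": 3.0, "z": 0, "fingers": 1}
    - {"rx": 0, "ry": 0, "rz": 0, "x": 0, "y": 3.5, "z": 0, "fingers": 1}
    - {"rx": 0, "ry": 0, "rz": 0, "x": 0, "y": 3.8, "z": 0, "fingers": 1}

```text
clock: 41.4
eef_pos: [0.4744, 0.3577, 0.1932]
orientation: [-0.586, 0.587, -0.396, 0.395]
wrist_force: [-0.4, -0.2, -2.2]
grip_width: 0.165
```

Emit:
servo_tool:
  targets:
    - {"rx": 0, "ry": 0, "rz": 0, "x": 0, "y": 0.3, "z": 0, "fingers": 1}
    - {"rx": 0, "ry": 0, "rz": 0, "x": 0, "y": 0.6, "z": 0, "fingers": 1}
    - {"rx": 0, "ry": 0, "rz": 0, "x": 0, "y": 0.9, "z": 0, "fingers": 1}
    - {"rx": 0, "ry": 0, "rz": 0, "x": 0, "y": 1.2, "z": 0, "fingers": 1}
    - {"rx": 0, "ry": 0, "rz": 0, "x": 0, "y": 1.3, "z": 0, "fingers": 1}

```text
clock: 41.9
eef_pos: [0.4743, 0.3577, 0.1805]
orientation: [-0.586, 0.587, -0.396, 0.395]
wrist_force: [-3.1, -2.0, 7.7]
grip_width: 0.171
```

Emit:
servo_tool:
  targets:
    - {"rx": 0, "ry": 0, "rz": 0, "x": 0, "y": 0.05, "z": 0, "fingers": 1}
    - {"rx": 0, "ry": 0, "rz": 0, "x": 0, "y": 0.1, "z": 0, "fingers": 1}
    - {"rx": 0, "ry": 0, "rz": 0, "x": 0, "y": 0.1, "z": 0, "fingers": 2}
    - {"rx": 0, "ry": 0, "rz": 0, "x": 0, "y": 0.1, "z": 0, "fingers": 3}
    - {"rx": 0, "ry": 0, "rz": 0, "x": 0, "y": 0.1, "z": 0, "fingers": 5}

```text
clock: 42.4
eef_pos: [0.4742, 0.3577, 0.1791]
orientation: [-0.586, 0.587, -0.396, 0.395]
wrist_force: [-0.7, -0.0, 0.5]
grip_width: 0.503
```

Emit:
servo_tool:
  targets:
    - {"rx": 0, "ry": 0, "rz": 0, "x": 0, "y": 0, "z": 0, "fingers": 6}
    - {"rx": 0, "ry": 0, "rz": 0, "x": 0, "y": 0, "z": 0, "fingers": 6}
    - {"rx": 0, "ry": 0, "rz": 0, "x": 0, "y": -0.5, "z": 0, "fingers": 6}
    - {"rx": 0, "ry": 0, "rz": 0, "x": 0, "y": -2, "z": 0, "fingers": 6}
    - {"rx": 0, "ry": 0, "rz": 0, "x": 0, "y": -6, "z": 0, "fingers": 6}

```text
clock: 42.9
eef_pos: [0.4734, 0.3571, 0.237]
orientation: [-0.584, 0.589, -0.397, 0.394]
wrist_force: [0.8, 0.9, 0.1]
grip_width: 0.702
```

Emit:
servo_tool:
  targets:
    - {"rx": 0, "ry": 0, "rz": 0, "x": 0, "y": -4, "z": 0, "fingers": 6}
    - {"rx": 0, "ry": 0, "rz": 0, "x": 0, "y": -6, "z": -4, "fingers": 6}
    - {"rx": 0, "ry": 0, "rz": 0, "x": 0, "y": -6, "z": -9, "fingers": 6}
    - {"rx": 0, "ry": 0, "rz": 0, "x": 0, "y": -6, "z": -13, "fingers": 6}
    - {"rx": 0, "ry": 0, "rz": 0, "x": 0, "y": -6, "z": -16, "fingers": 6}

```text
clock: 43.4
eef_pos: [0.3242, 0.2969, 0.2999]
orientation: [-0.586, 0.587, -0.396, 0.395]
wrist_force: [0.4, 0.3, 1.2]
grip_width: 0.701
```

```bash
python3 - <<'E'
from h import *
s,p,Rt=st(); print(p,s['wrist_force'])
a=grab_frame('side'); b=grab_frame('top')
for n in('side','top'):
    for k in('key','key_mouth','rest','fuse1','tester','amber_bottle','mug'): print(n,k,[(c,x.tolist()) for c,x in lm(n,k)])
k1=cv2.resize(a[130:230,190:290],None,fx=4,fy=4,interpolation=2); k2=cv2.resize(b[150:250,230:330],None,fx=4,fy=4,interpolation=2)
cv2.imwrite('pics/q.png',np.hstack([k1,k2])[:,:,::-1])
E
```

```text
[0.32416912 0.29686052 0.29994188] [0.44076375 0.31580893 1.20325924]
side key [(0.73, [0.4708, 0.3597, 0.1855]), (0.63, [0.2648, 0.2639, 0.1544]), (0.6, [0.3323, 0.5187, 0.1594])]
side key_mouth [(0.77, [0.2669, 0.2606, -0.0002]), (0.75, [0.4748, 0.3574, 0.0259]), (0.68, [0.3333, 0.5163, 0.0001]), (0.19, [0.6308, -0.0116, 0.0667])]
side rest [(0.89, [0.4735, 0.3634, 0.1829])]
side fuse1 [(0.53, [0.63, 0.0464, 0.0601])]
side tester [(0.87, [0.3776, 0.113, -0.0019])]
side amber_bottle [(0.69, [0.7053, 0.2616, -0.0026]), (0.46, [0.6313, 0.1005, 0.0667]), (0.22, [0.4744, 0.3622, 0.183])]
side mug [(0.6, [0.5801, 0.5063, -0.0039])]
top key [(0.58, [0.4694, 0.3552, 0.1826]), (0.57, [0.333, 0.5178, 0.1613])]
top key_mouth [(0.75, [0.3307, 0.5157, -0.0029]), (0.67, [0.4728, 0.3554, 0.0214])]
top rest [(0.96, [0.4725, 0.3613, 0.1844]), (0.57, [0.5675, -0.5283, -0.0017])]
top fuse1 [(0.69, [0.633, 0.0404, 0.0641]), (0.5, [0.6337, 0.0979, 0.0559]), (0.45, [0.6279, 0.0402, 0.0598])]
top tester [(0.72, [0.3787, 0.104, -0.0007])]
top amber_bottle [(0.73, [0.3669, -0.106, -0.001]), (0.66, [0.7061, 0.259, 0.0001])]
top mug [(0.89, [0.5848, 0.5047, 0.0021])]
```

View pics/q.png

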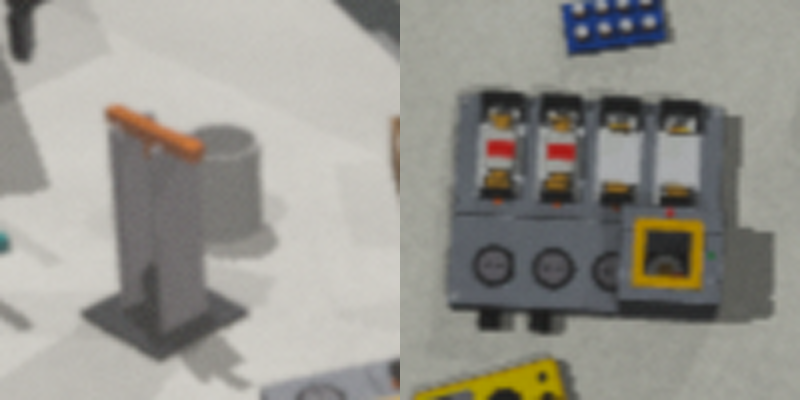

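```bash
python3 -c "
from plant import order
print(order.hand_in())"
```

```text
the job is handed in; nothing more can be done
None
```

I finished the sequence and handed the job in at about 43 s of the 210 s allowed. The hand-in gives no verdict, so the result below rests on my own last checks.

**What I did**
1. **Switched off:** I turned the isolator anticlockwise with the orange key until the torque reached about 0.65 N m at the off stop. I left the key standing on the stem while I fitted the fuses.
2. **Fitted the fuses:** Only two fuses were on the mat. The nearer one was knocked about 3 cm aside during the run, so I measured it again before picking it up. They went into bays 1 and 2.
3. **Switched on:** I turned the key clockwise until the torque reached about 0.61 N m at the on stop, backed off within the play, and hung the key back in its stand.

**What the last checks showed**
- **Fuses:** The top picture shows both fuses lying in line in their bays. The networks place them within about 4 mm of the bay points sideways and up to 7 mm in height, with the readings scattered by that much. I could not check the 1.5 mm height limit directly.
- **Key:** It hangs in the stand with the bar centre within about 7 mm of the rest point in plan and about 2 mm in height.
- **Isolator:** I judged both positions from the stop torque and the key's angle. I never saw the pointer itself in the shaft.
- **Other things on the bench:** The bottle read the same from both cameras and the mug within 6 mm. The two cameras differed by 9 mm on the meter. I did not measure the rest again, and my moves stayed clear of them.

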